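Charge the bench furnace and shut its lid with the hook rod

TASK

Stand the crucible upright on the hearth of the little bench furnace (set it down, don't drop it), then take the hook rod from its rest, slip its hook through the ring eye of the open lid, and swing the lid fully shut with the hook in the eye all the way, lowering it without letting it fall. Never touch the lid with the gripper or the arm; it is only worked with the rod. Unhook, lay the rod back in both forks of its rest, and leave the other things on the bench where they are.

Things in the scene. Friction and masses are not known exactly. Their poses are not given: they have to be found in the camera images.
- crucible: white porcelain crucible, open at the top, standing on the bench: 50 mm high, 43 mm across its nearly straight wall (45 at the lip, 33 at the foot), about 60 g. Origin: centre of its underside; z up.
- furnace: top-loading grey bench furnace, fixed, on a thin 210x220 mm board. Case 170 mm deep (x), 190 mm wide (y), rim 130 mm above the bench. Origin: on the bench under the case's centre; x points from its front (black control strip, to the robot's right) to its back (to the left), where the lid is hinged.
- hearth (a point): centre of the furnace's flat hearth, 72 mm above the bench and 58 mm below the rim. The chamber, open at the top while the lid is up, is 110 mm (x) by 130 mm (y) and centred on this point. Axes are the furnace's.
- hinge (a point): middle of the lid's hinge axis, which runs along the furnace's y: at x = +93 mm, z = 134 mm in the furnace's frame. Axes are the furnace's.
- lid (a joint): angle of the furnace lid: 0 shut, grows as it opens, end stop at 1.95 rad. It begins open, leaning back past upright (about 1.7 to 1.85 rad), held there by a stiff hinge (about 0.1 N m). Pulled forward past upright, its weight takes over and it falls shut unless it is held.
- lid_panel: the lid, a panel 170x190x22 mm, about 0.28 kg. Origin on the hinge axis; when shut its axes are the furnace's: it runs along -x from the hinge to its front edge at x = -178 mm, y along the hinge. Turning about +y opens it.
- eye (a point): centre of the steel ring eye standing out of the middle of the lid's front edge, at x = -206 mm, y = 0, z = +8 mm in the lid's frame (about 0.33 m above the bench with the lid open, 142 mm when shut). Its hole runs along y, parallel to the hinge: 24 mm clear inside, 38 mm outside, 7 mm thick. Axes are the lid's.
- hook_rod: hook rod, 355 mm long, about 150 g, lying level in its rest: square wooden handle 16x16x160 mm, ahead of it a 7 mm steel rod bent square to one side at its end. Origin: centre of the handle; x along the rod to the hook end, z up; the bent prong points along -y (right, seen from the handle). Centre of mass about 25 mm ahead of the origin.
- hook (a point): middle of the hook rod's bent prong, at x = 270 mm, y = -18 mm, z = 0 in the rod's frame. The prong is 7 mm thick and runs along the rod's -y from the shaft (18 mm before this point) to a 10 mm ball end (16 mm past it). Slid sideways through the ring eye it is a loose pivot in it, about 8 mm free each way.
- rod_rest: rest for the hook rod, fixed: 150x70 mm steel foot with two upright forks at x = +-55 mm (5 mm thick), notches 23 mm wide, flared at the top, 75 mm high. Origin: on the bench under its middle; x along the rod. With the handle in both notches the rod's origin is 60 mm above the bench, about over the rest's. The handle can be gripped between the forks.
- vial_a: bystander: upright screw-cap glass vial, 23x23x52 mm. Origin: centre of its underside.
- vial_b: bystander: upright screw-cap glass vial, 23x23x52 mm. Origin: centre of its underside.
- tweezers: bystander: steel tweezers lying on the bench, 13x129x9 mm. Origin: centre of its underside.
- rubber_bulb: bystander: red-brown rubber suction bulb, 72x45x44 mm. Origin: centre of its underside.
- blue_pen: bystander: marker pen lying on the bench at the robot's right, 10x130x9 mm. Origin: centre of its underside.
- beaker_upturned: bystander: glass beaker standing upside down, 63x66x91 mm. Origin: centre of its underside.
Mind the look-alikes: they are no part of the job. There is more than one size of the crucible; the job needs the larger.

How it is judged:
By the outcome, as a careful person would: the job done as asked, in the order asked, and still so for the second after the job is handed in, with the robot touching nothing.
It also fails if it takes over 67 s, if anything falls off the work surface, if the arm or the gripper's body presses on something with over 40 N, if the wrist force passes 120 N, or if a joint passes its speed limit or range.

ROBOT

A 6-joint arm with a two-finger parallel gripper is mounted at the origin on a cart in front of the work surface, level with it; the furniture and walls round the work are solid. World frame = base frame: x ahead of the robot, y to its left, z up, the work surface at z = 0. Lengths are in m, angles in rad, forces in N, time in s.
With the tool pointing down it reaches from about 0.35 to 0.85 m from the base axis. Payload 8.1 kg.
Tool frame: the origin (TCP) lies midway between the tips of the shut fingers; the grasp point (between the pads) lies 19 mm behind it; x points along the fingers, y is the direction in which the jaws open and shut, and the axes are right-handed (so a half turn about x gives the same grasp; the last joint's range is limited). The gripper opens to 85 mm and grips with 20 to 120 N. Pads are 22 mm wide; open, the fingers measure 114 mm over their backs; the gripper's body (76 mm by 85 mm) begins 54 mm behind the grasp point. The pads swing forward as they close: fully open they stand 13 mm farther back than shut.
Start: joints at [-1.303, 0.13, 1.488, -0, 1.523, -0.085], TCP at [0.207, -0.563, 0.231] pointing down, gripper open.
Joint ranges: [-2.96, 2.96], [-0.89, 2.26], [0.02, 2.5], [-1.34, 4.48], [0, 2.73], [-2.66, 2.66]. Speed limits (rad/s): [2.39, 2.39, 2.79, 3.14, 3.14, 3.14].

INTERFACE

Orientations are given as [roll, pitch, yaw] about the fixed x, y, z axes, in that order (R = Rz(yaw) Ry(pitch) Rx(roll)).
In Python, from workcell import status, get_image, workorder gives the robot as it stands. The module is installed in compiled form; this text tells all that it offers.
- The arm moves only by the tool send_rows, never from a script. Its argument "motion" is a list that holds one entry, the list of rows, each a list of 7 numbers: the closure in counts, from 0 (fully open) to 255 (shut), then the shift along the world's x, y, z in cm, then the turn, a rotation vector about the world's x, y, z in rad. A call has 1 to 12 rows; each row shifts and turns the pose as measured when the row begins; what a row does not reach is not made up. A row lasts 1/12 s, in which the tool goes at most 41.7 mm and 7.16 degrees, less where a joint would pass 70% of its speed; a pose out of reach is approached as far as the arm can. A call with a gripper value outside its range is refused whole. The fingers move at their own pace and stop on an object; "squeeze" is the grip in N (left out, the last holds). Time passes only in rows, so rows that do not move let the fingers close. It gives the time, the measured TCP pose, the force and the opening at its end, in the units of the state.
- status.observe(): the state, without advancing time (a new reading comes with each control period).
- get_image(name): name is "scene" or "top" or "wrist"; returns a dict with "color" (480x640x3 uint8, red, green, blue), "K" (3x3 intrinsics, pixels), "R" (3x3) and "t" (3): a world point X has camera coordinates R X + t; the wrist camera has in their place "tool_from_camera" (4x4, takes a point from camera to tool coordinates, whose origin is the TCP and whose axes are the tool frame's). Camera axes: x right, y down, z forward; pixel columns grow to the right and rows downward; lengths in m; the calibration is good to about 2 mm. A picture is of the moment at which its call begins: read the wrist's pose just before it. There is no depth.
- workorder.job_done(): hands the job in, once; it reports no verdict.
The state is a dict: "time_s": time; "joints": joint angles; "joint_velocities": joint speeds; "joint_torque": joint torques, N m; "position": TCP position; "eef_rot": TCP orientation; "contact_force": force on the tool from outside, world axes, zero at the start; "wrist_torque": the same for the moment, N m; "finger_gap": opening from 0.0 (shut) to 1.0 (fully open).
Only numpy, scipy, OpenCV 4.12 (cv2) and the standard library are available. Lean on these libraries where they do the work, as an engineer would, in place of code of your own. Each camera call takes 0.05 s, during which the arm holds its last target.

## Working session

There is one attempt and no reset: what is moved stays moved. The work goes in short steps, Python scripts to look and compute and a tool call to move; the robot and the scene stay as the last step left them, time stands still between calls to the robot, and variables do not carry over. Pictures are saved under pics/ and viewed, and the job is handed in when it is done.

Besides the shell and the picture viewer there is one more tool, called after "Call:" by a JSON object that holds its "op" and its "data". send_rows: Moves the arm, as the interface text tells. Its arguments: {"type":"object","properties":{"motion":{"type":"array","items":{"type":"array","items":{"type":"array","items":{"type":"number"}}}},"squeeze":{"type":"number"}},"required":["motion"]}

```bash
mkdir -p pics; ls; cat > h.py <<'E'
import numpy as np, cv2, json
from scipy.spatial.transform import Rotation as Ro
from workcell import status, get_image, workorder
def snap(n, f):
    s=status.observe(); im=get_image(n)
    cv2.imwrite('pics/'+f+'.png', cv2.cvtColor(im['color'],cv2.COLOR_RGB2BGR))
    d={k:np.array(v) for k,v in im.items() if k!='color'}
    if n=='wrist':
        Rt=Ro.from_euler('xyz',s['eef_rot']).as_matrix(); p=np.array(s['position'])
        T=np.eye(4);T[:3,:3]=Rt;T[:3,3]=p
        M=np.linalg.inv(T@d['tool_from_camera']); d['R']=M[:3,:3]; d['t']=M[:3,3]
    np.savez('pics/'+f+'.npz',**d)
    return im['color'],d
def load(f): return dict(np.load('pics/'+f+'.npz'))
def ray(d,u,v):
    r=d['R'].T@np.linalg.inv(d['K'])@np.array([u,v,1.]); return -d['R'].T@d['t'], r/np.linalg.norm(r)
def onz(d,u,v,z):
    c,r=ray(d,u,v); return c+r*(z-c[2])/r[2]
def two(*obs):
    A=np.zeros((3,3));b=np.zeros(3);L=[]
    for d,u,v in obs:
        c,r=ray(d,u,v);P=np.eye(3)-np.outer(r,r);A+=P;b+=P@c;L.append((c,P))
    x=np.linalg.solve(A,b); return x,[np.linalg.norm(P@(x-c))*1000 for c,P in L]
def proj(d,X):
    c=d['R']@np.array(X)+d['t']; q=d['K']@c; return q[:2]/q[2]
E
python3 - <<'E'
from h import *
print(status.observe())
for n in ['scene','top','wrist']:
    c,d=snap(n,n+'0'); print(n,-d['R'].T@d['t'],d['R'][2],d['K'][0,0])
E
```

```text
pics
{'time_s': 0.0, 'joints': array([-1.30338878e+00,  1.31139718e-01,  1.48929581e+00,  1.61826478e-05,
        1.52298492e+00, -8.53768063e-02]), 'joint_velocities': array([ 0.0011493 ,  0.00042876, -0.00096753, -0.0013048 , -0.00026553,
       -0.00082402]), 'joint_torque': array([ 3.26122363e-04, -5.69402933e+01, -5.00547624e+01, -1.97298050e-04,
        1.45542371e-02, -2.73628348e-05]), 'position': array([ 0.20720123, -0.56250272,  0.23024816]), 'eef_rot': array([-1.66501566,  1.56896846,  1.82936056]), 'contact_force': array([0.26900445, 0.21741762, 0.90537444]), 'wrist_torque': array([-0.0655278 , -0.00977504, -0.04219814]), 'finger_gap': 0.9952172721634973}
scene [-0.0438061   0.59252241  0.79834297] [ 0.54096394 -0.56538111 -0.62265738] 496.8164314236388
top [ 0.47805922 -0.03932256  1.13779121] [ 0.06870455 -0.01608963 -0.9975073 ] 452.65349839257965
wrist [ 0.28538727 -0.53384216  0.3737008 ] [-0.30217068 -0.1093196  -0.94696468] 427.7257816762529
```

View pics/scene0.png

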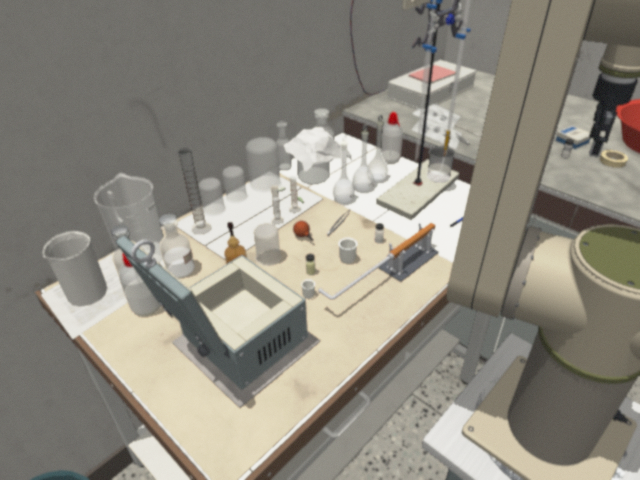

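View pics/top0.png

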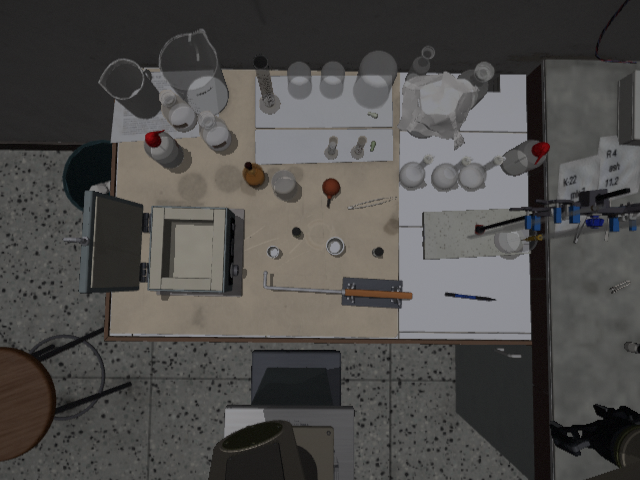

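View pics/wrist0.png

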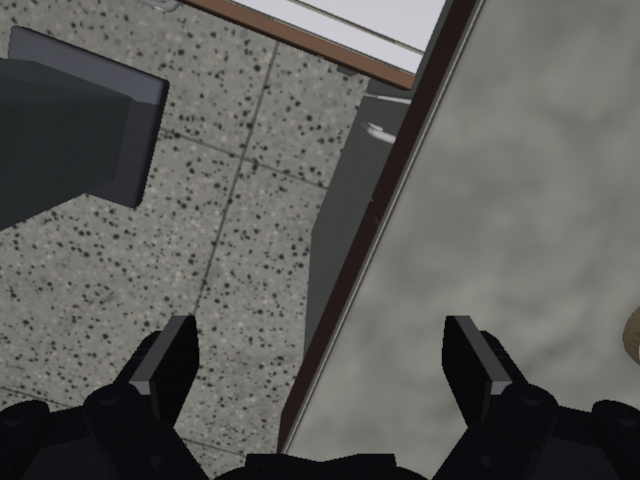

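The top view shows the furnace at left with its lid leaning left and the eye near (70,240). The large crucible is at (335,246) and the small one at (274,253). The rod handle is at (378,294), with its hook at (266,280). I'll zoom in next.

```bash
python3 - <<'E'
import cv2
a=cv2.imread('pics/top0.png'); b=cv2.imread('pics/scene0.png')
cv2.imwrite('pics/t_a.png',cv2.resize(a[180:320,60:250],None,fx=4,fy=4,interpolation=cv2.INTER_CUBIC))
cv2.imwrite('pics/t_b.png',cv2.resize(a[220:320,250:420],None,fx=4.7,fy=4.7,interpolation=cv2.INTER_CUBIC))
cv2.imwrite('pics/s_a.png',cv2.resize(b[220:400,110:310],None,fx=3.3,fy=3.3,interpolation=cv2.INTER_CUBIC)[:600])
cv2.imwrite('pics/s_b.png',cv2.resize(b[200:320,290:450],None,fx=5,fy=5,interpolation=cv2.INTER_CUBIC))
E
```

```text
(no output)
```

View pics/t_a.png

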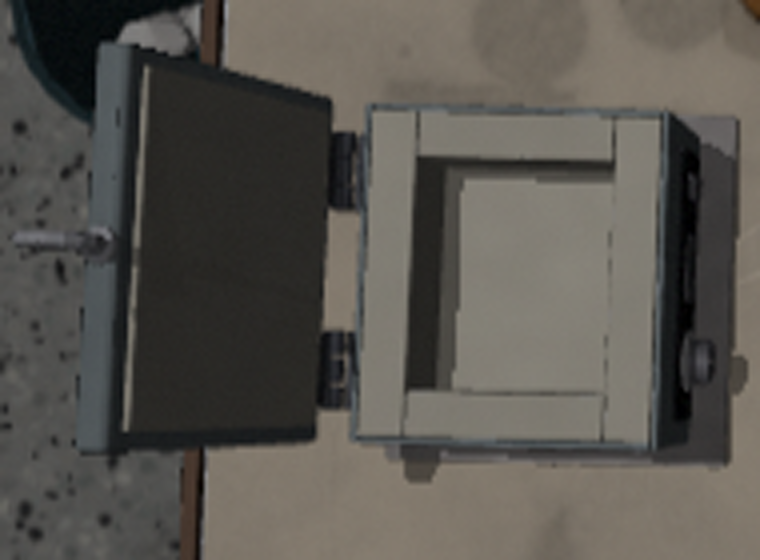

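View pics/t_b.png

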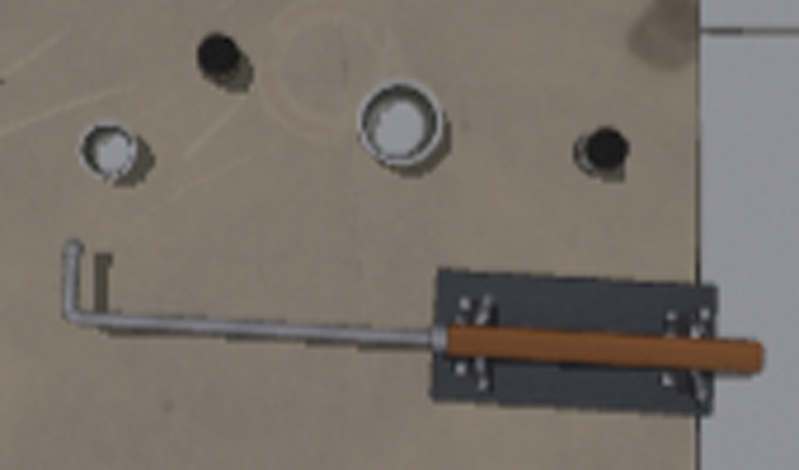

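View pics/s_a.png

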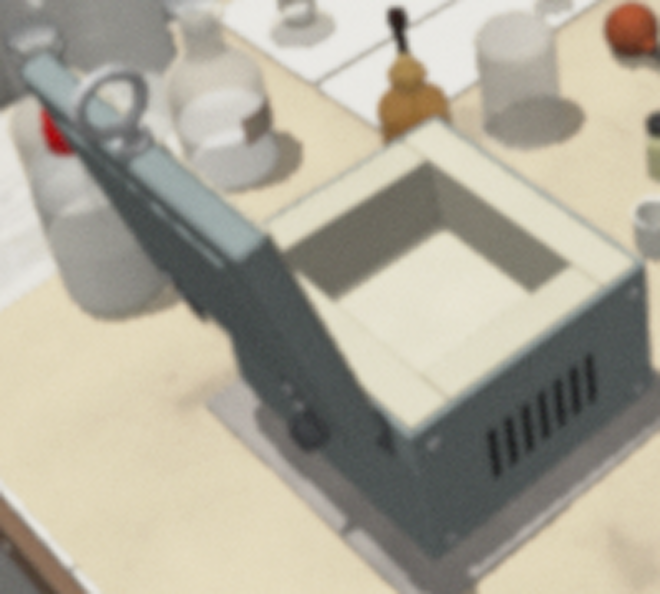

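View pics/s_b.png

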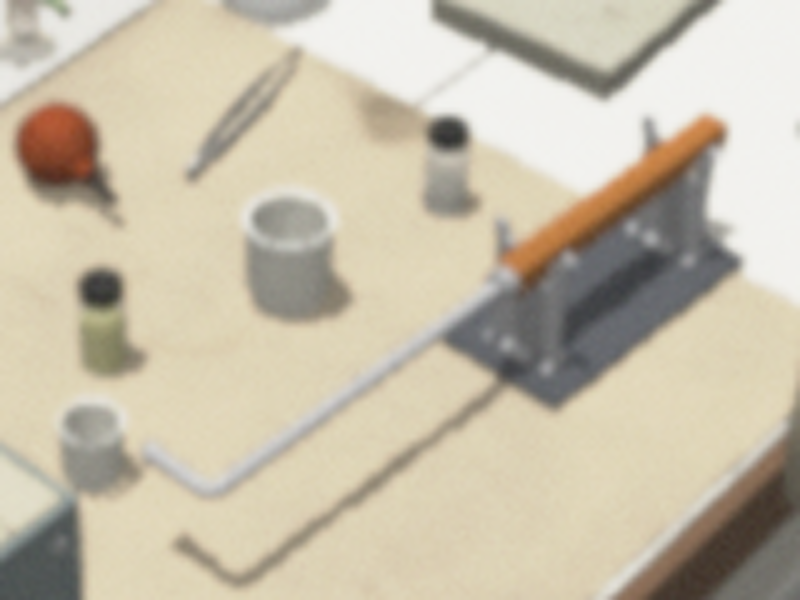

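```bash
cat >> h.py <<'E'
def tc(x,f,o): return ((x[0]+.5)/f-.5+o[0],(x[1]+.5)/f-.5+o[1])
E
python3 - <<'E'
from h import *
T=load('top0');S=load('scene0')
np.set_printoptions(precision=4,suppress=True)
ta=lambda *x:tc(x,4,(60,180)); tb=lambda *x:tc(x,4.7,(250,220)); sa=lambda *x:tc(x,3.3,(110,220)); sb=lambda *x:tc(x,5,(290,200))
print('cruc top',onz(T,*tb(400,124),.05),'scene',onz(S,*sb(289,217),.05), two((T,*tb(400,124)),(S,*sb(289,217))))
print('small',onz(T,*tb(109,151),.035))
C=[onz(T,*ta(*p),.13) for p in [(370,104),(665,112),(655,448),(352,438)]]
for c in C: print('rim',c)
C2=[onz(S,*sa(*p),.13) for p in [(432,120),(645,265),(415,435)]]
for c in C2: print('rimS TL? ',c)
print('ctr',np.mean(C,0)); 
print('sides',[np.linalg.norm(C[i]-C[i-1]) for i in range(4)])
fx=(C[0]-C[1]+C[3]-C[2]);print('furnace x yaw',np.arctan2(fx[1],fx[0]))
fy=(C[0]-C[3]+C[1]-C[2]);print('-y yaw',np.arctan2(fy[1],fy[0]))
a=onz(T,*tb(447,341),.068);b=onz(T,*tb(762,356),.068);print('handle',a,b,np.linalg.norm(a-b),(a+b)/2,'yaw',np.arctan2(*(a-b)[[1,0]]))
a=onz(T,*tb(68,318),.060);c=onz(T,*tb(73,244),.06);print('corner',a,'ball',c, np.linalg.norm(a-c))
print('corner2',two((T,*tb(71,318)),(S,*sb(208,490))),'ball',two((T,*tb(73,246)),(S,*sb(152,452))))
print('handle ends scene',onz(S,*sb(508,272),.068),onz(S,*sb(720,125),.068))
print('eye',two((T,*ta(45,240)),(S,*sa(112,100))))
for n,p in dict(va=(220,55),vb=(606,150)).items(): print(n,onz(T,*tb(*p),.052))
E
```

```text
cruc top [ 0.5469 -0.1055  0.05  ] scene [ 0.548  -0.1046  0.05  ] (array([ 0.5474, -0.105 ,  0.05  ]), [np.float64(0.727019229323152), np.float64(0.7270192293232489)])
small [0.5319 0.0444 0.035 ]
rim [0.627  0.3078 0.13  ]
rim [0.6247 0.1437 0.13  ]
rim [0.4378 0.1446 0.13  ]
rim [0.4415 0.3111 0.13  ]
rimS TL?  [0.6205 0.1497 0.13  ]
rimS TL?  [0.4333 0.149  0.13  ]
rimS TL?  [0.4355 0.3126 0.13  ]
ctr [0.5327 0.2268 0.13  ]
sides [np.float64(0.1855185951372044), np.float64(0.16413196581904435), np.float64(0.1869668811719724), np.float64(0.1664951697384274)]
furnace x yaw 1.5528614878958902
-y yaw -0.011018550773239202
handle [ 0.4371 -0.1288  0.068 ] [ 0.4313 -0.2872  0.068 ] 0.15846438865872292 [ 0.4342 -0.208   0.068 ] yaw 1.534167238284861
corner [0.4463 0.0616 0.06  ] ball [0.4835 0.0598 0.06  ] 0.037258306686874465
corner2 (array([0.4471, 0.0609, 0.0601]), [np.float64(1.1208821605175432), np.float64(1.12088216051759)]) ball (array([0.4822, 0.0597, 0.058 ]), [np.float64(0.3806409594111657), np.float64(0.38064095941127063)])
handle ends scene [ 0.4349 -0.1243  0.068 ] [ 0.4252 -0.2805  0.068 ]
eye (array([0.5327, 0.3743, 0.337 ]), [np.float64(2.334053737108667), np.float64(2.3340537371085883)])
va [ 0.581  -0.0128  0.052 ]
vb [ 0.5347 -0.2111  0.052 ]
```

```bash
python3 - <<'E'
from h import *
np.set_printoptions(precision=4,suppress=True)
s=status.observe();R=Ro.from_euler('xyz',s['eef_rot']).as_matrix();print(R, s['position'])
for sg in (1,-1):
    # target: tool x=-Z, tool y=sg*X
    x=np.array([0,0,-1.]);y=np.array([sg,0,0.]);Rt=np.stack([x,y,np.cross(x,y)],1)
    print(sg,Ro.from_matrix(Rt@R.T).as_rotvec())
E
```

```text
[[-0.0004  0.3455 -0.9384]
 [ 0.0014 -0.9384 -0.3455]
 [-1.     -0.0014 -0.0001]] [ 0.2072 -0.5626  0.2305]
1 [-0.001  -0.0012  1.218 ]
-1 [-0.0013  0.0011 -1.9236]
```

Call:
{"op": "send_rows", "data": {"motion": [[[0,2.4,3.2,0,0,0,0.1],[0,2.4,3.2,0,0,0,0.1],[0,2.4,3.2,0,0,0,0.1],[0,2.4,3.2,0,0,0,0.1],[0,2.4,3.2,0,0,0,0.1],[0,2.4,3.2,0,0,0,0.1],[0,2.4,3.2,0,0,0,0.1],[0,2.4,3.2,0,0,0,0.1],[0,2.4,3.2,0,0,0,0.1],[0,2.4,3.2,0,0,0,0.1],[0,2.4,3.2,0,0,0,0.1],[0,2.4,3.2,0,0,0,0.1]]]}}

```text
time_s: 1.15
position: [0.4955, -0.165, 0.2255]
eef_rot: [-1.396, 1.565, -2.945]
contact_force: [0.3, -0.5, 0.5]
finger_gap: 1.001
```

```bash
cat > st.py <<'E'
from h import *
import sys
np.set_printoptions(precision=4,suppress=True)
def st(yaw=0.):
    s=status.observe();R=Ro.from_euler('xyz',s['eef_rot']).as_matrix()
    x=np.array([0,0,-1.]);y=np.array([np.cos(yaw),np.sin(yaw),0.]);Rt=np.stack([x,y,np.cross(x,y)],1)
    print('t %.2f'%s['time_s'],'p',s['position'],'rotleft',Ro.from_matrix(Rt@R.T).as_rotvec(),'F',s['contact_force'],'M',s['wrist_torque'],'gap %.3f'%s['finger_gap'],'q',np.array(s['joints']))
    return s
if __name__=='__main__': st(float(sys.argv[1]) if len(sys.argv)>1 else 0)
E
python3 st.py
```

```text
t 1.15 p [ 0.4955 -0.165   0.2255] rotleft [ 0.0011 -0.0061 -0.0218] F [ 0.3035 -0.5245  0.5119] M [-0.0137  0.0042  0.0271] gap 1.001 q [-0.4172 -0.0726  1.7058 -0.0036  1.5135 -0.4389]
```

Call:
{"op": "send_rows", "data": {"motion": [[[0,1.8,2.0,-2.5,0,0,0],[0,1.8,2.0,-2.5,0,0,-0.01],[0,1.6,2.0,-2.5,0,0,-0.01],[0,0,0,0,0,0,0]]]}}

```text
time_s: 1.48
position: [0.5539, -0.0945, 0.1496]
eef_rot: [0.214, 1.569, -1.341]
contact_force: [-1.9, 0.6, -1.3]
finger_gap: 0.999
```

```bash
python3 -c "
from st import *
st(); c,d=snap('wrist','w1'); print(proj(d,[.547,-.105,.05]))"
```

```text
t 1.48 p [ 0.5539 -0.0945  0.1496] rotleft [ 0.0013  0.0003 -0.0165] F [-1.9402  0.6406 -1.3098] M [-0.0273  0.0508 -0.0168] gap 0.999 q [-0.2595  0.0803  1.6928 -0.0012  1.3678 -0.2758]
[307.9414 248.7946]
```

View pics/w1.png

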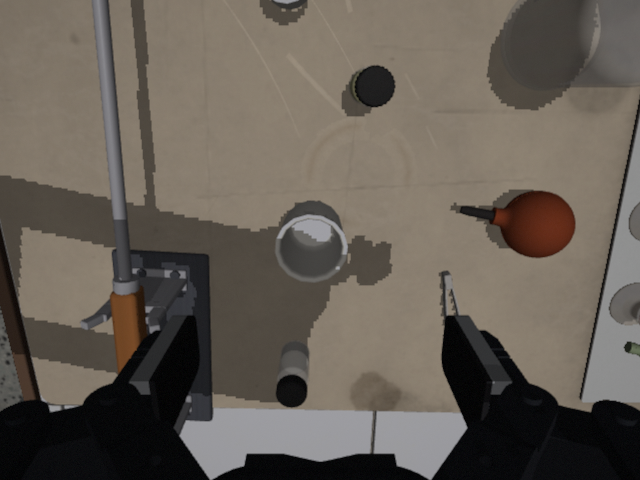

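```bash
python3 -c "
from st import *
d=load('w1'); print(onz(d,312,248,.05)); st()
for p in [(129,292),(118,240),(106,110),(100,10)]: print(onz(d,*p,.068 if p[1]==292 else .06))"
```

```text
[ 0.5495 -0.1044  0.05  ]
t 1.53 p [ 0.5538 -0.0962  0.1518] rotleft [ 0.0027  0.0015 -0.017 ] F [-0.3142 -0.6451  0.4501] M [ 0.0128 -0.0127  0.0005] gap 1.002 q [-0.2617  0.0777  1.6915 -0.0023  1.3703 -0.2783]
[ 0.4432 -0.1267  0.068 ]
[ 0.4373 -0.0974  0.06  ]
[ 0.4409 -0.0248  0.06  ]
[0.4448 0.0223 0.06  ]
```

Call:
{"op": "send_rows", "data": {"motion": [[[0,-0.6,-0.8,-2.0,0,0,-0.017],[0,0,0,-3.0,0,0,0],[0,0,0,-3.0,0,0,0],[0,0,0,-2.0,0,0,0],[0,0,0,0,0,0,0]]]}}

```text
time_s: 1.95
position: [0.5496, -0.1073, 0.0541]
eef_rot: [0.919, 1.56, -0.651]
contact_force: [-1.0, -0.2, -0.4]
finger_gap: 1.0
```

```bash
python3 st.py
```

```text
t 1.95 p [ 0.5496 -0.1073  0.0541] rotleft [ 0.0068  0.0089 -0.0012] F [-0.9603 -0.2185 -0.4168] M [-0.0199  0.017  -0.0214] gap 1.000 q [-0.2818  0.1718  1.7799 -0.0044  1.1795 -0.2813]
```

Call:
{"op": "send_rows", "data": {"motion": [[[0,-0.1,0.3,-2.0,0.007,0.008,0],[0,0,0,-1.5,0,0,0],[0,0,0,-0.8,0,0,0],[0,0,0,0,0,0,0]]]}}

```text
time_s: 2.28
position: [0.5503, -0.108, 0.0155]
eef_rot: [1.228, 1.566, -0.344]
contact_force: [-0.8, -0.1, 0.7]
finger_gap: 1.002
```

```bash
python3 st.py
```

```text
t 2.28 p [ 0.5503 -0.108   0.0155] rotleft [0.0018 0.0049 0.0013] F [-0.7644 -0.126   0.7094] M [ 0.002   0.0131 -0.0052] gap 1.002 q [-0.2851  0.2337  1.7886 -0.0003  1.1141 -0.2836]
```

Call:
{"op": "send_rows", "data": {"motion": [[[0,-0.2,0.4,-0.4,0,0.004,0],[0,0,0,0,0,0,0],[255,0,0,0,0,0,0],[255,0,0,0,0,0,0],[255,0,0,0,0,0,0],[255,0,0,0,0,0,0],[255,0,0,0,0,0,0],[255,0,0,0,0,0,0],[255,0,0,0,0,0,0]]], "squeeze": 30}}

```text
time_s: 3.03
position: [0.5527, -0.1057, 0.019]
eef_rot: [1.118, 1.56, -0.455]
contact_force: [0.1, 0.2, -1.2]
finger_gap: 0.51
```

```bash
python3 st.py
```

```text
t 3.03 p [ 0.5527 -0.1057  0.019 ] rotleft [0.0048 0.0099 0.0017] F [ 0.099   0.2366 -1.1964] M [-0.0315 -0.0013  0.0052] gap 0.510 q [-0.2788  0.2281  1.7877 -0.0022  1.1149 -0.2763]
```

Call:
{"op": "send_rows", "data": {"motion": [[[255,0,0,1.5,0,0,0],[255,0,0,3.0,0,0,0],[255,0,0,4,0,0,0],[255,0,0,4,0,0.01,0],[255,-0.2,1.5,3.5,0,0,0],[255,-0.2,3,2,0,0,0],[255,-0.2,3.5,1,0,0,0],[255,-0.2,3.5,0,0,0,0],[255,-0.2,3.5,0,0,0,0],[255,-0.2,3.5,0,0,0,0],[255,-0.2,3.5,0,0,0,0],[255,-0.2,3.5,0,0,0,0]]]}}

```text
time_s: 4.03
position: [0.5305, 0.1539, 0.2175]
eef_rot: [-0.546, 1.568, -2.131]
contact_force: [1.3, 0.0, 0.2]
finger_gap: 0.508
```

```bash
python3 st.py
```

```text
t 4.03 p [0.5305 0.1539 0.2175] rotleft [ 0.0026 -0.0016  0.014 ] F [1.3491 0.0268 0.1584] M [-0.017  -0.0043  0.0292] gap 0.508 q [ 0.1911  0.0109  1.6386 -0.0022  1.4942  0.2052]
```

Call:
{"op": "send_rows", "data": {"motion": [[[255,0,0,0,0,0,0.11],[255,0,0,0,0,0,0.11],[255,0,0.5,0,0,0,0.11],[255,0,0.8,0,0,0,0.11],[255,0,0.8,0,0,0,0.11],[255,0,0.8,0,0,0,0.11],[255,0,0.8,0,0,0,0.11],[255,0,0.8,0,0,0,0.05],[255,0,0,0,0,0,0]]]}}

```text
time_s: 4.78
position: [0.5271, 0.2108, 0.2155]
eef_rot: [-1.908, 1.566, -2.625]
contact_force: [0.4, -0.3, -0.4]
finger_gap: 0.515
```

```bash
python3 -c "
from st import *
st(.8); snap('top','t2'); c,d=snap('scene','s2')
a=cv2.imread('pics/s2.png');cv2.imwrite('pics/s2c.png',cv2.resize(a[120:380,110:370],None,fx=2.3,fy=2.3,interpolation=cv2.INTER_CUBIC))"
```

```text
t 4.78 p [0.5271 0.2108 0.2155] rotleft [ 0.0021 -0.004  -0.0538] F [ 0.3521 -0.3235 -0.3916] M [-0.0675  0.0118 -0.0016] gap 0.515 q [ 0.2908  0.0555  1.5966 -0.001   1.494  -0.563 ]
```

View pics/s2c.png

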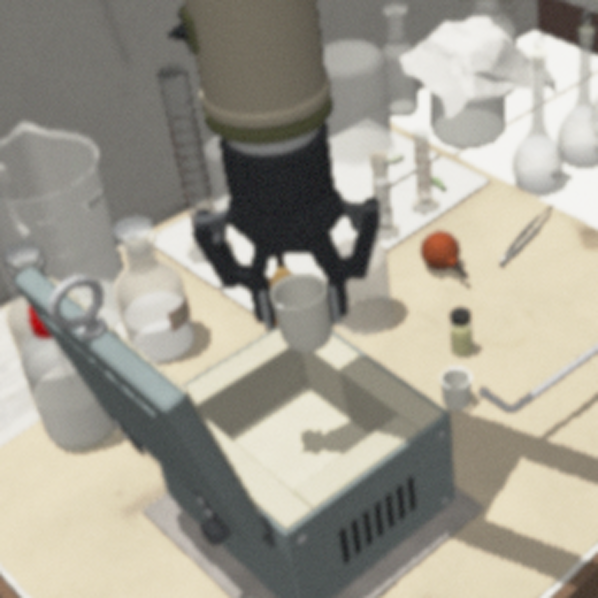

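View pics/t2.png

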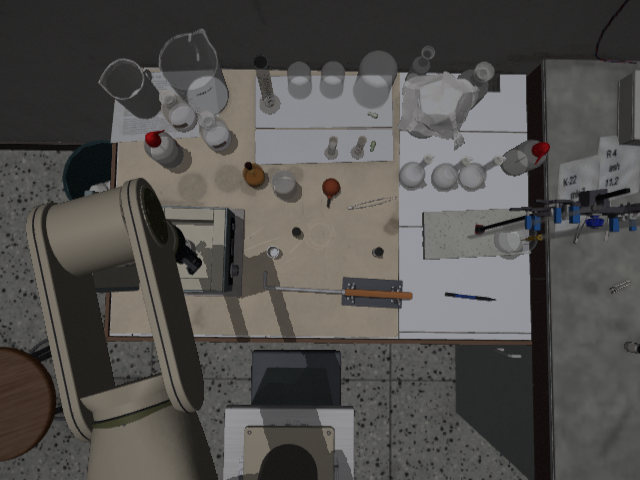

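```bash
python3 -c "
from st import *
d=load('s2'); u,v=tc((301,290),2.3,(110,120))
c,r=ray(d,u,v); 
for z in (.22,.23,.24,.25,.26): print(onz(d,u,v,z))
for z in (.24,.245,.25,.255,.26): print(z,proj(d,[.528,.212,z]),u,v)
"
```

```text
[0.5533 0.191  0.22  ]
[0.543  0.1979 0.23  ]
[0.5327 0.2048 0.24  ]
[0.5224 0.2118 0.25  ]
[0.512  0.2187 0.26  ]
0.24 [239.1234 248.8776] 240.58695652173915 245.80434782608697
0.245 [238.777  246.6867] 240.58695652173915 245.80434782608697
0.25 [238.428  244.4801] 240.58695652173915 245.80434782608697
0.255 [238.0765 242.2576] 240.58695652173915 245.80434782608697
0.26 [237.7225 240.0189] 240.58695652173915 245.80434782608697
```

Call:
{"op": "send_rows", "data": {"motion": [[[255,0.2,0.2,-2,0,0,0],[255,0,0,-3,0,0,0],[255,0,0,-2.5,0,0,0],[255,0,0,-1.5,0,0,0],[255,0,0,-0.8,0,0,0],[255,0,0,-0.4,0,0,0]]]}}

```text
time_s: 5.38
position: [0.5313, 0.2087, 0.113]
eef_rot: [-0.016, 1.567, -0.754]
contact_force: [-1.7, 0.5, -0.8]
finger_gap: 0.511
```

```bash
python3 st.py .8
```

```text
t 5.38 p [0.5313 0.2087 0.113 ] rotleft [ 0.0025  0.0026 -0.0331] F [-1.75    0.4675 -0.8308] M [-0.0059  0.0098 -0.0378] gap 0.511 q [ 0.2865  0.1375  1.7012 -0.0033  1.3011 -0.5457]
```

Call:
{"op": "send_rows", "data": {"motion": [[[255,0,0.2,-0.8,0,0,0],[255,0,0,-0.6,0,0,0],[255,0,0,-0.3,0,0,0],[255,0,0,-0.2,0,0,0]]]}}

```text
time_s: 5.72
position: [0.5325, 0.2103, 0.0942]
eef_rot: [0.31, 1.566, -0.431]
contact_force: [-0.1, 0.5, -0.0]
finger_gap: 0.511
```

```bash
python3 st.py .8
```

```text
t 5.72 p [0.5325 0.2103 0.0942] rotleft [ 0.0022  0.0046 -0.0296] F [-0.1098  0.5165 -0.0471] M [ 0.0234 -0.03   -0.0591] gap 0.511 q [ 0.2887  0.1603  1.7126 -0.0035  1.2648 -0.5398]
```

Call:
{"op": "send_rows", "data": {"motion": [[[255,0,0,-0.2,0,0,0],[255,0,0,-0.15,0,0,0]]]}}

```text
time_s: 5.88
position: [0.5333, 0.2106, 0.0914]
eef_rot: [0.492, 1.564, -0.249]
contact_force: [0.5, -0.1, -1.2]
finger_gap: 0.514
```

Call:
{"op": "send_rows", "data": {"motion": [[[255,0,0,-0.15,0,0,0],[255,0,0,-0.1,0,0,0]]]}}

```text
time_s: 6.05
position: [0.534, 0.2106, 0.0902]
eef_rot: [0.542, 1.563, -0.199]
contact_force: [-4.7, -2.8, 8.3]
finger_gap: 0.513
```

Call:
{"op": "send_rows", "data": {"motion": [[[170,0,0,0,0,0,0],[110,0,0,0,0,0,0],[85,0,0,0,0,0,0],[85,0,0,0,0,0,0],[85,0,0,0,0,0,0]]]}}

```text
time_s: 6.47
position: [0.5351, 0.2111, 0.0917]
eef_rot: [0.674, 1.56, -0.067]
contact_force: [0.5, 0.4, 0.3]
finger_gap: 0.668
```

```bash
python3 st.py .8
```

```text
t 6.47 p [0.5351 0.2111 0.0917] rotleft [ 0.0009  0.0107 -0.0297] F [0.5459 0.3523 0.3414] M [ 0.0704 -0.0143 -0.0001] gap 0.668 q [ 0.289   0.1644  1.7129 -0.0039  1.2542 -0.5395]
```

Call:
{"op": "send_rows", "data": {"motion": [[[85,0,0,1,0,0.003,0],[85,0,0,2,0,0.003,0],[85,0,0,3,0,0.003,0],[85,0,0,4,0,0,0],[85,0,0,4,0,0,-0.05],[60,0,-1,1.5,0,0,-0.1],[0,0,-2,0,0,0,-0.1],[0,0,-3,0,0,0,-0.1],[0,-0.5,-3.8,0,0,0,-0.1],[0,-0.8,-3.8,0,0,0,-0.1],[0,-0.8,-3.8,0,0,0,-0.1]]]}}

```text
time_s: 7.38
position: [0.5109, 0.0377, 0.263]
eef_rot: [2.098, 1.562, 0.694]
contact_force: [0.7, -1.0, -0.0]
finger_gap: 1.002
```

```bash
python3 -c "
from st import *
st(-.04); c,d=snap('scene','s3')
a=cv2.imread('pics/s3.png');cv2.imwrite('pics/s3c.png',cv2.resize(a[210:400,110:320],None,fx=3,fy=3,interpolation=cv2.INTER_CUBIC))
print(proj(d,[.534,.2108,.122]),proj(d,[.534,.2108,.072]))"
```

```text
t 7.38 p [0.5109 0.0377 0.263 ] rotleft [-0.0052  0.0077 -0.206 ] F [ 0.6513 -0.9959 -0.0161] M [-0.0584 -0.0067  0.0018] gap 1.002 q [-0.0308 -0.1276  1.689   0.0062  1.5732 -0.1968]
[245.0954 294.5456] [247.976  312.5102]
```

View pics/s3c.png

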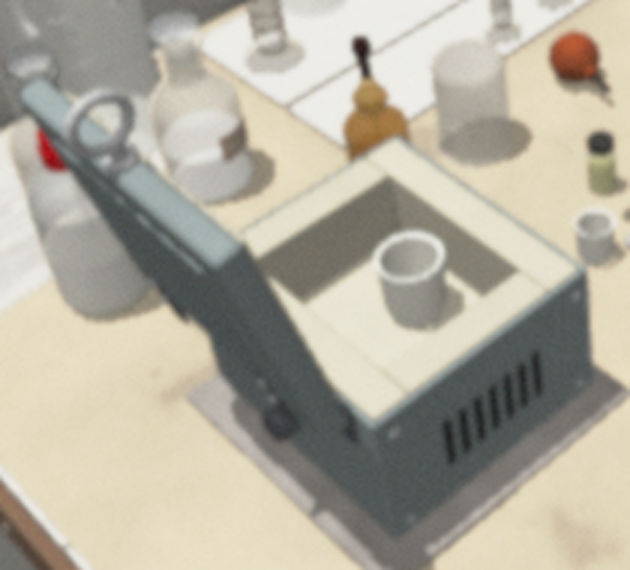

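Scene picture s3c shows the crucible standing upright in the chamber, with its lip at about crop (410,258), and the lid not moved. Next comes the rod.

Call:
{"op": "send_rows", "data": {"motion": [[[0,-1.1,-3.5,0,-0.002,0.002,-0.04],[0,-1.1,-3.5,-1.5,0,0.002,-0.04],[0,-1.1,-3.5,-2,0,0,-0.04],[0,-1.1,-3.5,-2,0,0,-0.03],[0,-1.1,-3.5,-2,0,0,-0.03],[0,-1.1,-3.5,-1.5,0,0,-0.02],[0,-0.6,-1.5,-1,0,0,0],[0,0,0,0,0,0,0]]]}}

```text
time_s: 8.1
position: [0.4355, -0.2024, 0.1702]
eef_rot: [1.286, 1.554, -0.344]
contact_force: [-0.2, 0.9, -0.3]
finger_gap: 0.999
```

```bash
python3 -c "
from st import *
st(-.04); c,d=snap('wrist','w3'); st(-.04)
for p in ([.4335,-.207,.068],[.437,-.1285,.068]):print(proj(d,p))"
```

```text
t 8.10 p [ 0.4355 -0.2024  0.1702] rotleft [0.0056 0.0162 0.0199] F [-0.2295  0.9181 -0.2838] M [ 0.0481  0.0041 -0.0219] gap 0.999 q [-0.5445 -0.1797  1.9055  0.0035  1.399  -0.4851]
t 8.15 p [ 0.4364 -0.2016  0.1713] rotleft [0.0058 0.0174 0.0199] F [-0.3635  0.9737 -0.1266] M [ 0.0165  0.0384 -0.0058] gap 0.998 q [-0.5424 -0.1804  1.9041  0.0039  1.4    -0.4832]
[313.9092 238.1073]
[310.8697 103.5517]
```

View pics/w3.png

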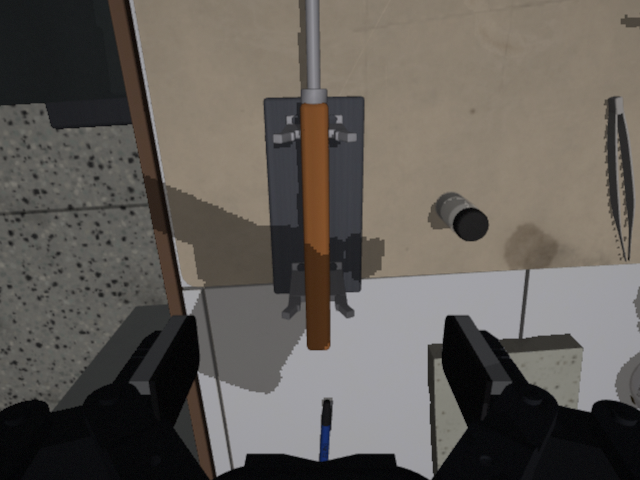

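```bash
python3 -c "
from st import *
d=load('w3')
a=onz(d,314,100,.068);b=onz(d,319,348,.068);print(a,b,(a+b)/2,np.linalg.norm(a-b),np.arctan2(*(a-b)[[1,0]]))
print(onz(d,287,125,.075),onz(d,290,290,.075))
"
```

```text
[ 0.4388 -0.1267  0.068 ] [ 0.4318 -0.2852  0.068 ] [ 0.4353 -0.206   0.068 ] 0.15859182369407757 1.5261479757668281
[ 0.4234 -0.1385  0.075 ] [ 0.4167 -0.2375  0.075 ]
```

Call:
{"op": "send_rows", "data": {"motion": [[[0,-0.1,-0.45,-2.5,0.005,0.016,0.016],[0,0,0,-3.0,0,0,0],[0,0,0,-2.5,0,0,0],[0,0,0,-1.5,0,0,0],[0,0,0,0,0,0,0]]]}}

```text
time_s: 8.57
position: [0.4417, -0.205, 0.0821]
eef_rot: [1.237, 1.557, -0.375]
contact_force: [0.1, 0.5, -0.1]
finger_gap: 0.999
```

```bash
python3 st.py -.044
```

```text
t 8.57 p [ 0.4417 -0.205   0.0821] rotleft [ 0.0051  0.013  -0.0026] F [ 0.0856  0.499  -0.1466] M [-0.0353  0.1056  0.0458] gap 0.999 q [-0.5415 -0.0637  1.9684  0.0025  1.2231 -0.5009]
```

Call:
{"op": "send_rows", "data": {"motion": [[[0,-0.7,-0.1,-1.5,0.004,0.014,0],[0,-0.2,0,-1.5,0,0.006,0],[0,-0.1,0,-1.0,0,0.004,0],[0,0,0,-0.4,0,0,0]]]}}

```text
time_s: 8.9
position: [0.4352, -0.2053, 0.0401]
eef_rot: [-1.005, 1.563, -2.614]
contact_force: [-0.3, 0.3, -0.6]
finger_gap: 1.0
```

```bash
python3 st.py -.044
```

```text
t 8.90 p [ 0.4352 -0.2053  0.0401] rotleft [ 0.0039 -0.0068 -0.0064] F [-0.3     0.3426 -0.6035] M [ 0.0057 -0.0072  0.0144] gap 1.000 q [-0.5422  0.0003  1.9913 -0.0076  1.1538 -0.5015]
```

Call:
{"op": "send_rows", "data": {"motion": [[[255,0,0,-0.1,0.003,-0.006,0],[255,0,0,-0.05,0,0,0],[255,0,0,-0.05,0,0,0],[255,0,0,-0.05,0,0,0],[255,0,0,-0.05,0,0,0],[255,0,0,-0.05,0,0,0],[255,0,0,-0.05,0,0,0],[255,0,0,0,0,0,0],[255,0,0,0,0,0,0],[255,0,0,0,0,0,0]]], "squeeze": 80}}

```text
time_s: 9.73
position: [0.4365, -0.206, 0.0375]
eef_rot: [0.907, 1.568, -0.702]
contact_force: [0.0, 0.3, 0.1]
finger_gap: 0.177
```

```bash
python3 st.py -.044
```

```text
t 9.73 p [ 0.4365 -0.206   0.0375] rotleft [ 0.0017  0.002  -0.006 ] F [0.0158 0.3272 0.1156] M [-0.0017 -0.0243  0.005 ] gap 0.177 q [-0.5469  0.0015  1.9955 -0.0005  1.1419 -0.5087]
```

Call:
{"op": "send_rows", "data": {"motion": [[[255,0,0,1.0,0,0,0],[255,0,0,2.5,0,0,0],[255,0,0,3.5,0,0,0],[255,0,0,3.5,0,0,0],[255,0,0,3.5,0,0,0.01],[255,0,1.5,3.5,0,0,0.01],[255,0.3,2.5,3,0,0,0.01],[255,0.4,3,2.5,0,0,0],[255,0.4,3.5,2,0,0,0],[255,0.4,3.5,1,0,0,0],[255,0.3,2.5,0,0,0,0],[255,0,1,0,0,0,0]]]}}

```text
time_s: 10.73
position: [0.4464, -0.0228, 0.3159]
eef_rot: [2.195, 1.567, 0.61]
contact_force: [-0.9, -1.0, -1.8]
finger_gap: 0.175
```

```bash
python3 st.py -.014
```

```text
t 10.73 p [ 0.4464 -0.0228  0.3159] rotleft [-0.0021  0.003   0.0006] F [-0.8735 -0.9564 -1.7531] M [-0.0681  0.0323 -0.0224] gap 0.175 q [-0.168  -0.3133  1.7527  0.0026  1.6995 -0.1531]
```

Straighten up a bit, then look with both cameras.

Call:
{"op": "send_rows", "data": {"motion": [[[255,1.5,2,0.5,-0.002,0.003,0],[255,0.3,0,0.3,0,0,0],[255,0,0,0,0,0,0]]]}}

```text
time_s: 10.98
position: [0.4643, 0.0016, 0.3275]
eef_rot: [1.595, 1.567, 0.015]
contact_force: [-0.4, -0.8, -1.7]
finger_gap: 0.173
```

```bash
python3 -c "
from st import *
st(-.014); c,S=snap('scene','s4');c,T=snap('top','t4'); st(-.014)
a=cv2.imread('pics/s4.png');cv2.imwrite('pics/s4c.png',cv2.resize(a[170:320,100:300],None,fx=4,fy=4,interpolation=cv2.INTER_CUBIC))
a=cv2.imread('pics/t4.png');cv2.imwrite('pics/t4c.png',cv2.resize(a[190:310,50:250],None,fx=4,fy=4,interpolation=cv2.INTER_CUBIC))
"
```

```text
t 10.98 p [0.4643 0.0016 0.3275] rotleft [-0.      0.0038 -0.0046] F [-0.4262 -0.8101 -1.7249] M [-0.0529  0.0372 -0.0186] gap 0.173 q [-0.1075 -0.2644  1.6921  0.0005  1.7102 -0.098 ]
t 11.08 p [0.4639 0.0009 0.3268] rotleft [-0.0003  0.003  -0.0032] F [ 0.5928 -0.7226 -2.0797] M [-0.0857  0.0529  0.0178] gap 0.173 q [-0.1092 -0.2649  1.6938  0.0007  1.7097 -0.0984]
```

View pics/s4c.png

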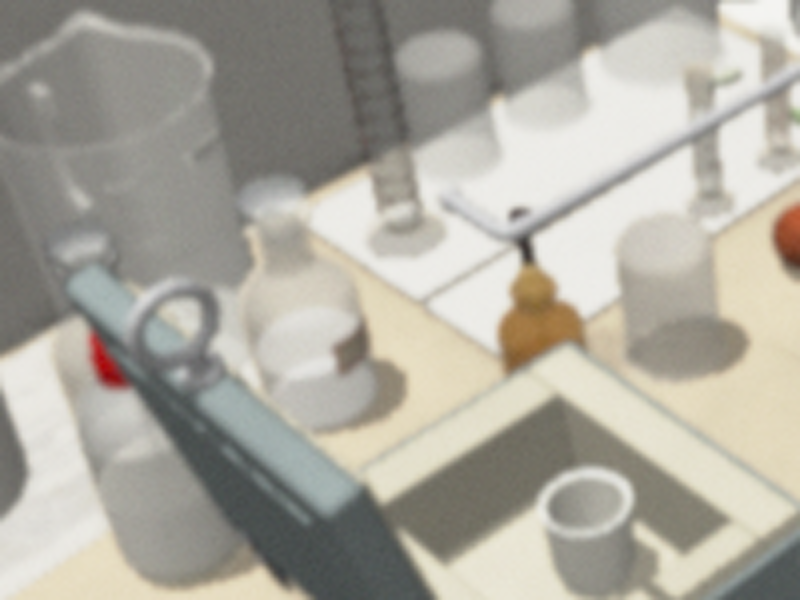

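View pics/t4c.png

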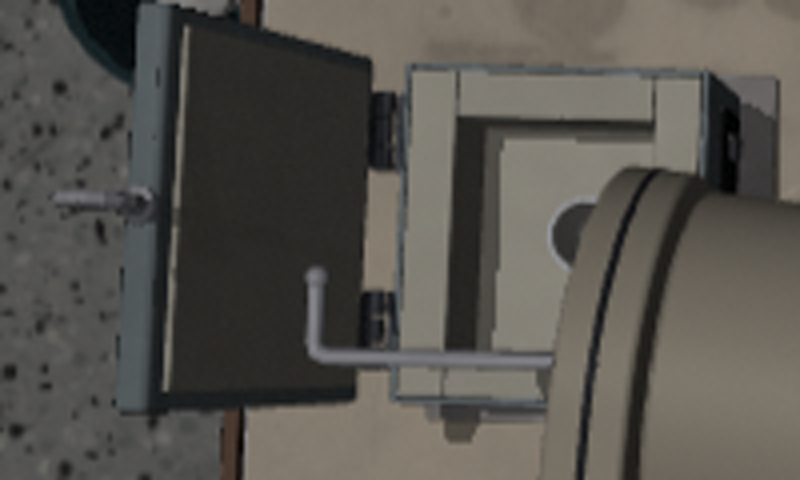

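```bash
python3 -c "
from st import *
S=load('s4');T=load('t4')
s=lambda *x:tc(x,4,(100,170)); t=lambda *x:tc(x,4,(50,190))
print('corner',two((T,*t(317,355)),(S,*s(506,232))))
print('ball',two((T,*t(316,276)),(S,*s(449,199))))
print('ringtop',two((T,*t(53,200)),(S,*s(179,281))))
X=onz(T,*t(80,201),.337);print(X, onz(T,*t(60,200),.337))
c,r=ray(S,*s(175,324)); print('eye', c+r*(X[0]-c[0])/r[0])
c,r=ray(S,*s(506,232)); print('corner via z', [onz(T,*t(317,355),z) for z in (.34,.35,.36)])
# predicted hook
R=np.array([.4641,.0012,.3271]);
print('lid tip pts', proj(T,[.531,.322-.206*np.cos(1.786)+.008*np.sin(1.786),.134+.206*np.sin(1.786)+.008*np.cos(1.786)]))
"
```

```text
corner (array([0.468 , 0.268 , 0.3497]), [np.float64(0.6393359790583734), np.float64(0.6393359790583071)])
ball (array([0.5017, 0.2696, 0.3492]), [np.float64(0.15739206091366298), np.float64(0.15739206091384023)])
ringtop (array([0.5289, 0.3735, 0.3586]), [np.float64(5.788532694526378), np.float64(5.788532694526532)])
[0.5337 0.3786 0.337 ] [0.534  0.3873 0.337 ]
eye [0.5337 0.3724 0.3332]
corner via z [array([0.4674, 0.2713, 0.34  ]), array([0.4676, 0.2674, 0.35  ]), array([0.4677, 0.2635, 0.36  ])]
lid tip pts [ 73.2858 241.5797]
```

Call:
{"op": "send_rows", "data": {"motion": [[[255,0,2,0,0,0,0],[255,0,3,0,0,0,0],[255,0,2.5,-0.4,0,0.002,0],[255,0,1.5,-0.5,0,0,0],[255,0,0.6,-0.4,0,0,0],[255,0,0,-0.2,0,0,0]]]}}

```text
time_s: 11.58
position: [0.4617, 0.0939, 0.3099]
eef_rot: [-0.856, 1.568, -2.448]
contact_force: [-0.6, -0.2, -1.9]
finger_gap: 0.175
```

```bash
python3 -c "
from st import *
st(-.014); c,S=snap('scene','s5');c,T=snap('top','t5'); st(-.014)
a=cv2.imread('pics/s5.png');cv2.imwrite('pics/s5c.png',cv2.resize(a[210:290,110:210],None,fx=7,fy=7,interpolation=cv2.INTER_CUBIC))
a=cv2.imread('pics/t5.png');cv2.imwrite('pics/t5c.png',cv2.resize(a[210:290,50:150],None,fx=7,fy=7,interpolation=cv2.INTER_CUBIC))
"
```

```text
t 11.58 p [0.4617 0.0939 0.3099] rotleft [ 0.0019 -0.0023  0.0072] F [-0.612  -0.1942 -1.9254] M [-0.0517 -0.0568  0.014 ] gap 0.175 q [ 0.0931 -0.2394  1.7029 -0.0017  1.6805  0.1141]
t 11.68 p [0.4618 0.0928 0.31  ] rotleft [ 0.0024 -0.0025  0.0081] F [ 0.4991  1.0137 -1.7678] M [-0.0788 -0.0053 -0.0028] gap 0.174 q [ 0.0912 -0.2394  1.7028 -0.0022  1.6809  0.1131]
```

View pics/s5c.png

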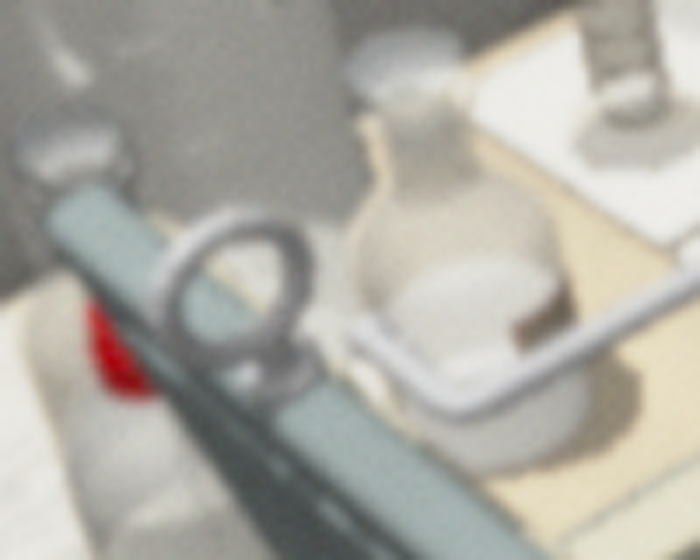

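View pics/t5c.png

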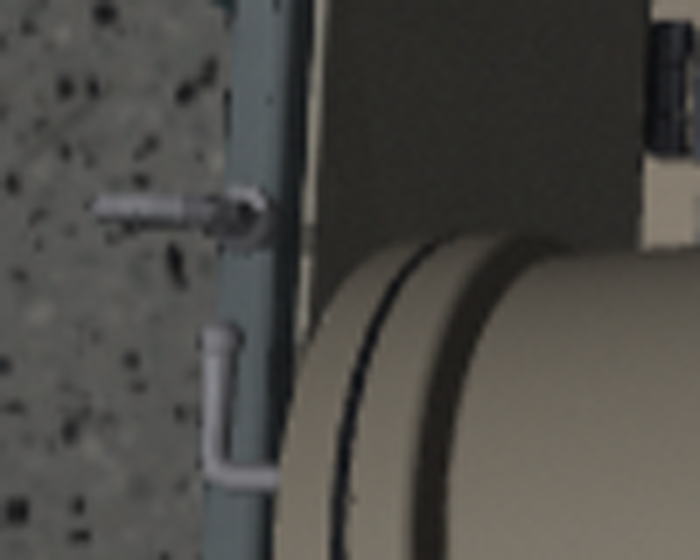

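```bash
python3 -c "
from st import *
S=load('s5');T=load('t5')
s=lambda *x:tc(x,7,(110,210)); t=lambda *x:tc(x,7,(50,210))
co,e=two((T,*t(216,474)),(S,*s(460,404)));print('corner',co,e)
ba,e=two((T,*t(220,338)),(S,*s(362,332)));print('ball',ba,e)
X=onz(T,*t(150,210),.337);print(X)
c,r=ray(S,*s(234,286)); eye=c+r*(X[0]-c[0])/r[0];print('eye', eye)
dirn=(ba-co)/np.linalg.norm(ba-co); hook=co+dirn*.018;print('hook',hook,'move',eye-hook,dirn)
for u in (90,100,205): print('top ring',onz(T,*t(u,205),.355))
ringtop=[.5335,.322+.225*np.cos(np.pi-1.786)+.008*.98,.134+.225*.977-.0017]
print(ringtop, (proj(T,ringtop)-[50,210])*7, (proj(S,ringtop)-[110,210])*7)
"
```

```text
corner [0.4688 0.3602 0.3315] [np.float64(0.8907763645617027), np.float64(0.8907763645616973)]
ball [0.5031 0.361  0.3312] [np.float64(0.9841742871223261), np.float64(0.9841742871222283)]
[0.5343 0.3762 0.337 ]
eye [0.5343 0.3726 0.3334]
hook [0.4868 0.3606 0.3313] move [0.0474 0.012  0.0021] [ 0.9997  0.0244 -0.0088]
top ring [0.534  0.3815 0.355 ]
top ring [0.5341 0.3791 0.355 ]
top ring [0.5344 0.3535 0.355 ]
[0.5335, np.float64(0.3778879417522558), 0.352125] [107.9556 205.2965] [187.8178 227.2282]
```

Call:
{"op": "send_rows", "data": {"motion": [[[255,0,0.8,0.2,0,-0.002,0],[255,0.1,0.5,0.1,0,0,0],[255,0.6,0.2,0,0,0,0]]]}}

```text
time_s: 11.93
position: [0.4688, 0.1057, 0.3138]
eef_rot: [0.041, 1.568, -1.557]
contact_force: [-0.6, -0.2, -1.0]
finger_gap: 0.176
```

```bash
python3 st.py -.014
```

```text
t 11.93 p [0.4688 0.1057 0.3138] rotleft [0.0033 0.0001 0.0127] F [-0.6121 -0.2308 -1.0207] M [-0.06   -0.0235 -0.0335] gap 0.176 q [ 0.1175 -0.2148  1.6749 -0.0033  1.6818  0.1439]
```

Call:
{"op": "send_rows", "data": {"motion": [[[255,0.9,0,-0.1,0.002,0,0],[255,0.9,0,0,0,0,0],[255,0.8,0,-0.05,0,0,0],[255,0.6,0,0,0,0,0],[255,0.4,0,0,0,0,0]]]}}

```text
time_s: 12.35
position: [0.5103, 0.1051, 0.3129]
eef_rot: [1.12, 1.568, -0.478]
contact_force: [-0.4, 0.5, -0.7]
finger_gap: 0.171
```

```bash
python3 -c "
from st import *
st(-.014); c,S=snap('scene','s6');c,T=snap('top','t6'); st(-.014)
a=cv2.imread('pics/s6.png');a=cv2.resize(a[210:290,110:210],None,fx=5,fy=5,interpolation=cv2.INTER_CUBIC)
b=cv2.imread('pics/t6.png');b=cv2.resize(b[210:290,50:110],None,fx=5,fy=5,interpolation=cv2.INTER_CUBIC)
cv2.imwrite('pics/c6.png',np.hstack([a,b]))
"
```

```text
t 12.35 p [0.5103 0.1051 0.3129] rotleft [0.0012 0.0024 0.0135] F [-0.3719  0.5259 -0.6735] M [-0.0683  0.024  -0.0335] gap 0.171 q [ 0.1057 -0.1061  1.5794 -0.0015  1.6661  0.133 ]
t 12.45 p [0.5098 0.1051 0.3126] rotleft [0.0013 0.0017 0.0135] F [ 0.5181  0.3479 -2.0433] M [-0.0004 -0.0039 -0.0892] gap 0.172 q [ 0.1058 -0.1066  1.5803 -0.0014  1.6663  0.1332]
```

View pics/c6.png

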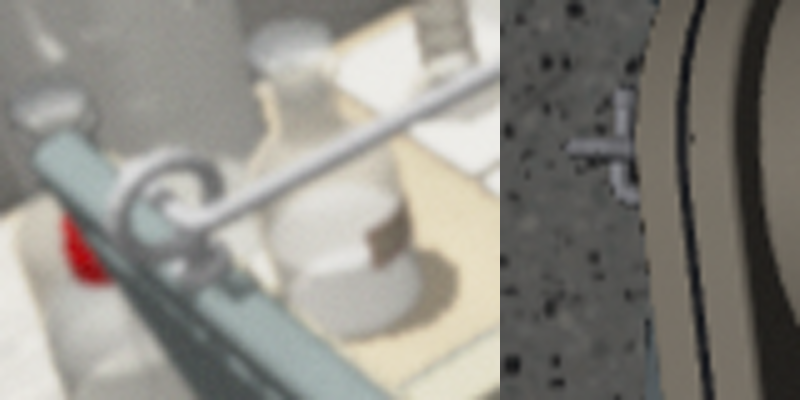

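```bash
cat > arc.py <<'E'
from st import *
Yh,Zh=.0533,.1131
def pos(a): return np.array([Yh-.206*np.cos(a)+.008*np.sin(a), Zh+.206*np.sin(a)+.008*np.cos(a)])
if __name__=='__main__':
    step=float(sys.argv[1]); n=int(sys.argv[2])
    s=st(-.014); p=np.array(s['position'][1:])
    v=p-[Yh,Zh]; a=np.pi-np.arctan2(v[1],v[0]); a=a+np.arctan2(.008,.206)*1-0  # eye angle -> lid angle
    a=np.arctan2(v[1],-v[0])-np.arctan2(.008,.206)
    print('alpha',a,'r',np.linalg.norm(v),'target .2062'); q=p*1
    for i in range(n):
        a2=max(a-step*(i+1),0); d=pos(a2)-q; q=pos(a2); print('%.2f a=%.2f'%(0,a2),np.round(d*100,2))
E
python3 arc.py .04 12
```

```text
t 12.45 p [0.5098 0.1051 0.3126] rotleft [0.0013 0.0017 0.0135] F [ 0.5181  0.3479 -2.0433] M [-0.0004 -0.0039 -0.0892] gap 0.172 q [ 0.1058 -0.1066  1.5803 -0.0014  1.6663  0.1332]
alpha 1.7858943247255181 r 0.20615541702073634 target .2062
0.00 a=1.75 [-0.8   0.19]
0.00 a=1.71 [-0.81  0.16]
0.00 a=1.67 [-0.81  0.13]
0.00 a=1.63 [-0.82  0.09]
0.00 a=1.59 [-0.82  0.06]
0.00 a=1.55 [-0.82  0.03]
0.00 a=1.51 [-0.82 -0.01]
0.00 a=1.47 [-0.82 -0.04]
0.00 a=1.43 [-0.82 -0.07]
0.00 a=1.39 [-0.82 -0.1 ]
0.00 a=1.35 [-0.81 -0.14]
0.00 a=1.31 [-0.81 -0.17]
```

Call:
{"op": "send_rows", "data": {"motion": [[[255,0,-0.8,0.2,0,0,0],[255,0,-0.8,0.15,0,0,0],[255,0,-0.8,0.1,0,0,0],[255,0,-0.8,0.1,0,0,0],[255,0,-0.8,0.05,0,0,0],[255,0,-0.8,0,0,0,0]]]}}

```text
time_s: 12.95
position: [0.509, 0.0535, 0.3194]
eef_rot: [0.929, 1.569, -0.668]
contact_force: [-0.4, 1.2, -2.6]
finger_gap: 0.174
```

```bash
python3 arc.py .04 10
```

```text
t 12.95 p [0.509  0.0535 0.3194] rotleft [0.001  0.0013 0.0118] F [-0.4363  1.2165 -2.5823] M [-0.0455 -0.0006 -0.0204] gap 0.174 q [ 0.0052 -0.1306  1.5903 -0.0011  1.6806  0.0309]
alpha 1.5328638897355071 r 0.20628220026403646 target .2062
0.00 a=1.49 [-0.82 -0.03]
0.00 a=1.45 [-0.82 -0.05]
0.00 a=1.41 [-0.82 -0.08]
0.00 a=1.37 [-0.82 -0.11]
0.00 a=1.33 [-0.81 -0.15]
0.00 a=1.29 [-0.8  -0.18]
0.00 a=1.25 [-0.8  -0.21]
0.00 a=1.21 [-0.79 -0.24]
0.00 a=1.17 [-0.78 -0.27]
0.00 a=1.13 [-0.77 -0.31]
```

Call:
{"op": "send_rows", "data": {"motion": [[[255,0,-0.8,-0.05,0,0,0],[255,0,-0.8,-0.05,0,0,0],[255,0,-0.8,-0.1,0,0,0],[255,0,-0.8,-0.1,0,0,0],[255,0,-0.8,-0.15,0,0,0],[255,0,-0.8,-0.2,0,0,0],[255,0,-0.7,-0.2,0,0,0]]]}}

```text
time_s: 13.53
position: [0.5084, -0.0088, 0.3106]
eef_rot: [0.933, 1.568, -0.665]
contact_force: [-0.3, -0.3, -2.7]
finger_gap: 0.178
```

```bash
python3 arc.py .035 12; python3 -c "
from st import *
c,S=snap('scene','s7')
a=cv2.imread('pics/s7.png');a=cv2.resize(a[190:350,110:310],None,fx=4,fy=3.75,interpolation=cv2.INTER_CUBIC);cv2.imwrite('pics/c7.png',a)"
```

```text
t 13.53 p [ 0.5084 -0.0088  0.3106] rotleft [0.0015 0.002  0.0132] F [-0.3041 -0.3163 -2.7043] M [-0.0305  0.0229  0.0081] gap 0.178 q [-0.1172 -0.1401  1.6147 -0.0013  1.6649 -0.0901]
alpha 1.2273403518618962 r 0.20705441092572419 target .2062
0.00 a=1.19 [-0.66 -0.31]
0.00 a=1.16 [-0.68 -0.25]
0.00 a=1.12 [-0.67 -0.28]
0.00 a=1.09 [-0.66 -0.3 ]
0.00 a=1.05 [-0.65 -0.32]
0.00 a=1.02 [-0.63 -0.34]
0.00 a=0.98 [-0.62 -0.37]
0.00 a=0.95 [-0.61 -0.39]
0.00 a=0.91 [-0.59 -0.41]
0.00 a=0.88 [-0.58 -0.43]
0.00 a=0.84 [-0.56 -0.45]
0.00 a=0.81 [-0.55 -0.47]
```

View pics/c7.png

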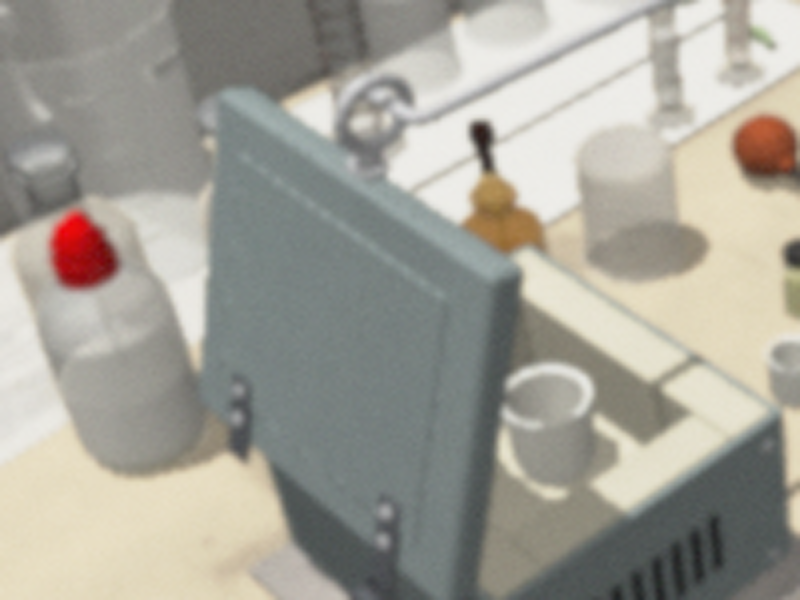

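The lid is past upright in c7, with the hook still in the ring at (385,105). I'll keep lowering.

Call:
{"op": "send_rows", "data": {"motion": [[[255,0,-0.65,-0.3,0,0,0],[255,0,-0.65,-0.25,0,0,0],[255,0,-0.65,-0.3,0,0,0],[255,0,-0.65,-0.3,0,0,0],[255,0,-0.65,-0.3,0,0,0],[255,0,-0.6,-0.35,0,0,0],[255,0,-0.6,-0.35,0,0,0],[255,0,-0.6,-0.4,0,0,0]]]}}

```text
time_s: 14.25
position: [0.5084, -0.065, 0.2823]
eef_rot: [0.742, 1.568, -0.856]
contact_force: [-0.1, -0.1, -1.7]
finger_gap: 0.177
```

```bash
python3 arc.py .035 12
```

```text
t 14.25 p [ 0.5084 -0.065   0.2823] rotleft [0.002  0.0017 0.0132] F [-0.0909 -0.0795 -1.7411] M [-0.0285 -0.0322 -0.0028] gap 0.177 q [-0.2261 -0.1257  1.6525 -0.0016  1.6126 -0.199 ]
alpha 0.9217327805101027 r 0.20643466789207776 target .2062
0.00 a=0.89 [-0.57 -0.45]
0.00 a=0.85 [-0.57 -0.44]
0.00 a=0.82 [-0.55 -0.46]
0.00 a=0.78 [-0.54 -0.48]
0.00 a=0.75 [-0.52 -0.5 ]
0.00 a=0.71 [-0.5  -0.52]
0.00 a=0.68 [-0.48 -0.54]
0.00 a=0.64 [-0.46 -0.55]
0.00 a=0.61 [-0.44 -0.57]
0.00 a=0.57 [-0.42 -0.58]
0.00 a=0.54 [-0.4 -0.6]
0.00 a=0.50 [-0.38 -0.61]
```

Call:
{"op": "send_rows", "data": {"motion": [[[255,0,-0.55,-0.45,0,0,0],[255,0,-0.55,-0.45,0,0,0],[255,0,-0.55,-0.45,0,0,0],[255,0,-0.55,-0.5,0,0,0],[255,0,-0.5,-0.5,0,0,0],[255,0,-0.5,-0.5,0,0,0],[255,0,-0.5,-0.55,0,0,0],[255,0,-0.45,-0.55,0,0,0]]]}}

```text
time_s: 14.92
position: [0.5081, -0.1116, 0.2381]
eef_rot: [0.416, 1.568, -1.182]
contact_force: [-0.1, 0.1, -2.4]
finger_gap: 0.174
```

```bash
python3 arc.py .035 12
```

```text
t 14.92 p [ 0.5081 -0.1116  0.2381] rotleft [0.0024 0.001  0.0135] F [-0.12    0.1319 -2.4385] M [-0.1658  0.0032  0.0597] gap 0.174 q [-0.3134 -0.0909  1.7    -0.002   1.5308 -0.2858]
alpha 0.6098679065220223 r 0.20693779214882724 target .2062
0.00 a=0.57 [-0.36 -0.63]
0.00 a=0.54 [-0.41 -0.6 ]
0.00 a=0.50 [-0.38 -0.61]
0.00 a=0.47 [-0.36 -0.62]
0.00 a=0.43 [-0.34 -0.64]
0.00 a=0.40 [-0.32 -0.65]
0.00 a=0.36 [-0.29 -0.66]
0.00 a=0.33 [-0.27 -0.67]
0.00 a=0.29 [-0.25 -0.68]
0.00 a=0.26 [-0.22 -0.69]
0.00 a=0.22 [-0.2  -0.69]
0.00 a=0.19 [-0.18 -0.7 ]
```

Call:
{"op": "send_rows", "data": {"motion": [[[255,0,-0.4,-0.6,0,0,0],[255,0,-0.4,-0.6,0,0,0],[255,0,-0.35,-0.6,0,0,0],[255,0,-0.35,-0.6,0,0,0],[255,0,-0.35,-0.6,0,0,0],[255,0,-0.3,-0.65,0,0,0],[255,0,-0.3,-0.65,0,0,0],[255,0,-0.25,-0.65,0,0,0]]]}}

```text
time_s: 15.58
position: [0.5079, -0.1418, 0.1829]
eef_rot: [0.285, 1.568, -1.314]
contact_force: [-0.2, -1.0, -2.2]
finger_gap: 0.173
```

```bash
python3 arc.py .03 12; python3 -c "
from st import *
c,S=snap('scene','s8')
a=cv2.imread('pics/s8.png');a=cv2.resize(a[190:350,130:330],None,fx=4,fy=3.75,interpolation=cv2.INTER_CUBIC);cv2.imwrite('pics/c8.png',a)"
```

```text
t 15.58 p [ 0.5079 -0.1418  0.1829] rotleft [0.0025 0.0007 0.0136] F [-0.2005 -0.9501 -2.1764] M [-0.1936  0.0332 -0.0179] gap 0.173 q [-0.368  -0.0401  1.7526 -0.0021  1.4275 -0.3401]
alpha 0.3048528813602727 r 0.20721760207277243 target .2062
0.00 a=0.27 [-0.1  -0.62]
0.00 a=0.24 [-0.18 -0.59]
0.00 a=0.21 [-0.16 -0.6 ]
0.00 a=0.18 [-0.15 -0.6 ]
0.00 a=0.15 [-0.13 -0.61]
0.00 a=0.12 [-0.11 -0.61]
0.00 a=0.09 [-0.09 -0.61]
0.00 a=0.06 [-0.07 -0.61]
0.00 a=0.03 [-0.05 -0.62]
0.00 a=0.00 [-0.04 -0.62]
0.00 a=0.00 [-0.  -0.1]
0.00 a=0.00 [0. 0.]
```

View pics/c8.png

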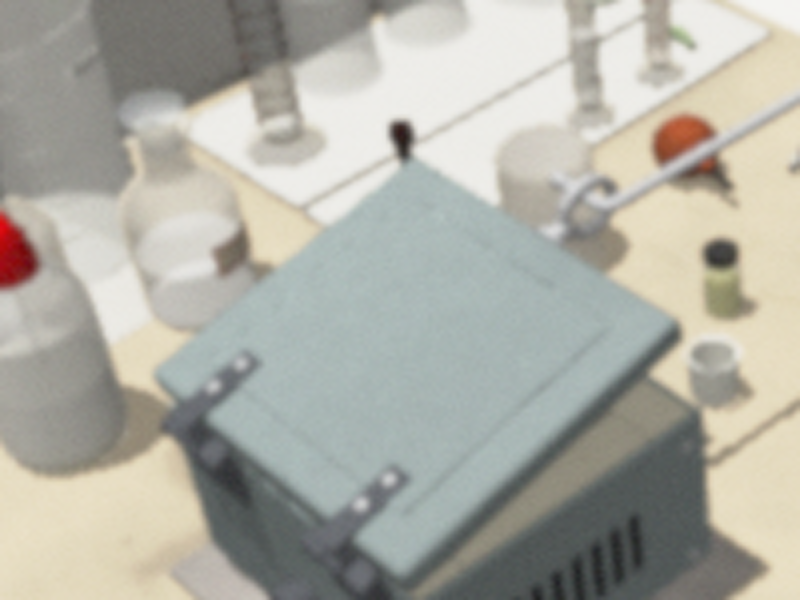

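Call:
{"op": "send_rows", "data": {"motion": [[[255,0,-0.15,-0.6,0,0,0],[255,0,-0.15,-0.6,0,0,0],[255,0,-0.15,-0.6,0,0,0],[255,0,-0.15,-0.6,0,0,0],[255,0,-0.1,-0.55,0,0,0],[255,0,-0.1,-0.5,0,0,0],[255,0,-0.05,-0.5,0,0,0],[255,0,0,-0.5,0,0,0]]]}}

```text
time_s: 16.3
position: [0.5076, -0.1514, 0.1327]
eef_rot: [-0.085, 1.568, -1.683]
contact_force: [-0.4, -0.0, -2.9]
finger_gap: 0.174
```

```bash
python3 arc.py .03 8
```

```text
t 16.30 p [ 0.5076 -0.1514  0.1327] rotleft [ 0.0024 -0.0003  0.0138] F [-0.4289 -0.0301 -2.8915] M [-0.3044  0.0677 -0.0194] gap 0.174 q [-0.3851  0.0095  1.798  -0.0024  1.3335 -0.3567]
alpha 0.056863419918614135 r 0.2056204523808431 target .2062
0.00 a=0.03 [-0.1  -0.61]
0.00 a=0.00 [-0.03 -0.55]
0.00 a=0.00 [0. 0.]
0.00 a=0.00 [0. 0.]
0.00 a=0.00 [0. 0.]
0.00 a=0.00 [0. 0.]
0.00 a=0.00 [0. 0.]
0.00 a=0.00 [0. 0.]
```

Call:
{"op": "send_rows", "data": {"motion": [[[255,0,-0.05,-0.4,0,0,0],[255,0,0,-0.4,0,0,0],[255,0,0,-0.4,0,0,0],[255,0,0,-0.3,0,0,0]]]}}

```text
time_s: 16.63
position: [0.5076, -0.1515, 0.1159]
eef_rot: [-0.16, 1.569, -1.758]
contact_force: [0.2, 0.2, -2.7]
finger_gap: 0.172
```

```bash
python3 arc.py .03 1; python3 -c "
from st import *
c,S=snap('scene','s9');snap('top','t9')
a=cv2.imread('pics/s9.png');a=cv2.resize(a[190:350,130:330],None,fx=4,fy=3.75,interpolation=cv2.INTER_CUBIC);cv2.imwrite('pics/c9.png',a)
b=cv2.imread('pics/t9.png');cv2.imwrite('pics/c9t.png',cv2.resize(b[190:310,100:300],None,fx=4,fy=4,interpolation=cv2.INTER_CUBIC))"
```

```text
t 16.63 p [ 0.5076 -0.1515  0.1159] rotleft [ 0.0016 -0.0003  0.0137] F [ 0.1658  0.2258 -2.6683] M [-0.0953  0.0193 -0.0189] gap 0.172 q [-0.3857  0.0272  1.8125 -0.0016  1.3016 -0.3576]
alpha -0.025336325063365563 r 0.2047992822406231 target .2062
0.00 a=0.00 [-0.12  0.52]
```

View pics/c9.png

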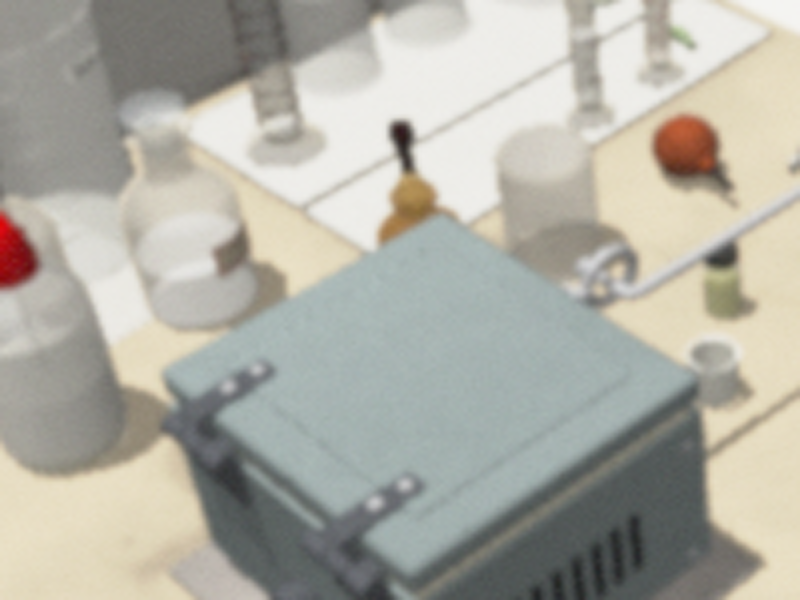

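View pics/c9t.png

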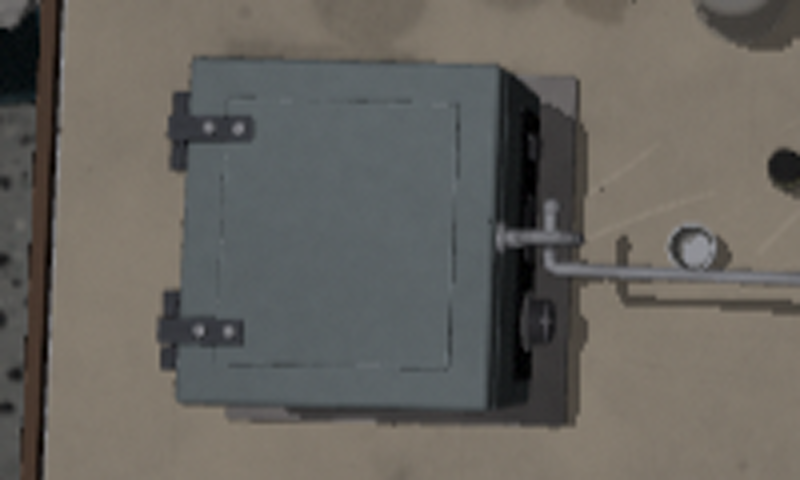

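Call:
{"op": "send_rows", "data": {"motion": [[[255,0,0,-0.2,0,0,0],[255,0,0,-0.2,0,0,0],[255,0,0,-0.2,0,0,0]]]}}

```text
time_s: 16.98
position: [0.5081, -0.1515, 0.1103]
eef_rot: [0.392, 1.569, -1.207]
contact_force: [-0.2, -0.1, -0.2]
finger_gap: 0.175
```

```bash
python3 st.py -.014
```

```text
t 16.98 p [ 0.5081 -0.1515  0.1103] rotleft [0.0018 0.0007 0.0136] F [-0.1909 -0.0568 -0.1953] M [0.1422 0.0274 0.016 ] gap 0.175 q [-0.3856  0.0335  1.8168 -0.0015  1.29   -0.3576]
```

Call:
{"op": "send_rows", "data": {"motion": [[[255,0,0,0.4,0,0,0],[255,0,0,0.4,0,0,0],[255,0,0,0,0,0,0]]]}}

```text
time_s: 17.23
position: [0.5079, -0.1514, 0.1187]
eef_rot: [0.149, 1.569, -1.449]
contact_force: [0.2, -0.3, -1.2]
finger_gap: 0.171
```

```bash
python3 -c "
from st import *
st(-.014)
c,S=snap('scene','s10')
a=cv2.imread('pics/s10.png');a=cv2.resize(a[240:280,255:315],None,fx=12,fy=12,interpolation=cv2.INTER_CUBIC);cv2.imwrite('pics/c10.png',a)"
```

```text
t 17.23 p [ 0.5079 -0.1514  0.1187] rotleft [0.0016 0.0002 0.0136] F [ 0.1966 -0.3082 -1.211 ] M [-0.0161  0.0155  0.0073] gap 0.171 q [-0.3855  0.0245  1.8097 -0.0015  1.3066 -0.3576]
```

View pics/c10.png

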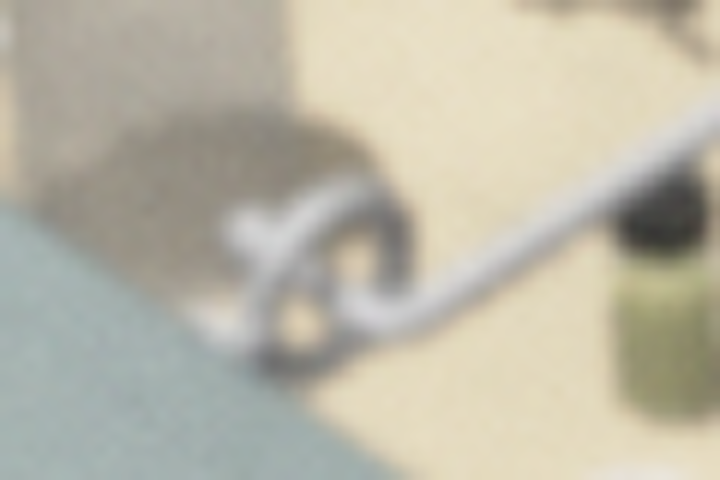

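Call:
{"op": "send_rows", "data": {"motion": [[[255,-0.5,0,0,0,0,0],[255,-0.8,0,0,0,0,0],[255,-0.8,0,0,0,0,0],[255,-0.8,0,0,0,0,0],[255,-0.8,0,0,0,0,0],[255,-0.8,0,0,0,0,0],[255,-0.6,0,0,0,0,0]]]}}

```text
time_s: 17.87
position: [0.452, -0.1513, 0.1186]
eef_rot: [0.16, 1.569, -1.438]
contact_force: [-1.5, -0.3, -1.2]
finger_gap: 0.175
```

```bash
python3 -c "
from st import *
st(-.044)
c,S=snap('scene','s11');snap('top','t11')
a=cv2.imread('pics/s11.png');a=cv2.resize(a[190:350,130:330],None,fx=4,fy=3.75,interpolation=cv2.INTER_CUBIC);cv2.imwrite('pics/c11.png',a)"
```

```text
t 17.87 p [ 0.452  -0.1513  0.1186] rotleft [ 0.0018  0.0002 -0.0169] F [-1.4833 -0.3336 -1.2301] M [ 0.0231 -0.0024 -0.0323] gap 0.175 q [-0.4294 -0.1242  1.9534 -0.0016  1.3113 -0.4019]
```

View pics/c11.png

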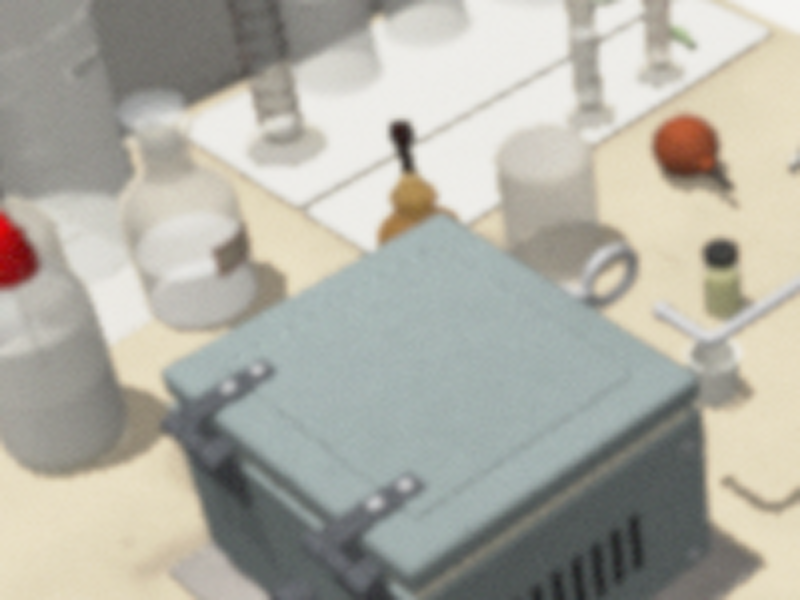

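Call:
{"op": "send_rows", "data": {"motion": [[[255,-0.4,-1.5,0,0,0,-0.004],[255,-0.5,-2,-0.5,0,0,-0.004],[255,-0.4,-1.5,-0.5,0,0,-0.003],[255,-0.2,-0.4,-0.5,0,0,0],[255,0,0,0,0,0,0]]]}}

```text
time_s: 18.38
position: [0.4378, -0.207, 0.1045]
eef_rot: [1.016, 1.565, -0.592]
contact_force: [1.4, -0.7, -1.8]
finger_gap: 0.174
```

```bash
python3 st.py -.038
```

```text
t 18.38 p [ 0.4378 -0.207   0.1045] rotleft [ 0.0031  0.0047 -0.0002] F [ 1.3766 -0.7298 -1.8307] M [ 0.0248  0.0067 -0.0101] gap 0.174 q [-0.5475 -0.091   1.95   -0.0003  1.2769 -0.5096]
```

Call:
{"op": "send_rows", "data": {"motion": [[[255,-0.1,0.05,-1.2,0.003,0.005,0],[255,0,0,-1.2,0,0.003,0],[255,-0.1,0,-1,0,0.003,0],[255,0,0,-0.4,0,0,0]]]}}

```text
time_s: 18.72
position: [0.4369, -0.2052, 0.064]
eef_rot: [-1.525, 1.566, -3.133]
contact_force: [-0.8, 0.1, -2.0]
finger_gap: 0.175
```

```bash
python3 -c "
from st import *
st(-.038)
snap('wrist','w12')"
```

```text
t 18.72 p [ 0.4369 -0.2052  0.064 ] rotleft [ 0.     -0.0051 -0.0003] F [-0.7945  0.0876 -2.0234] M [ 0.0342  0.0332 -0.0216] gap 0.175 q [-0.5434 -0.0317  1.9737 -0.0029  1.2039 -0.5046]
```

View pics/w12.png

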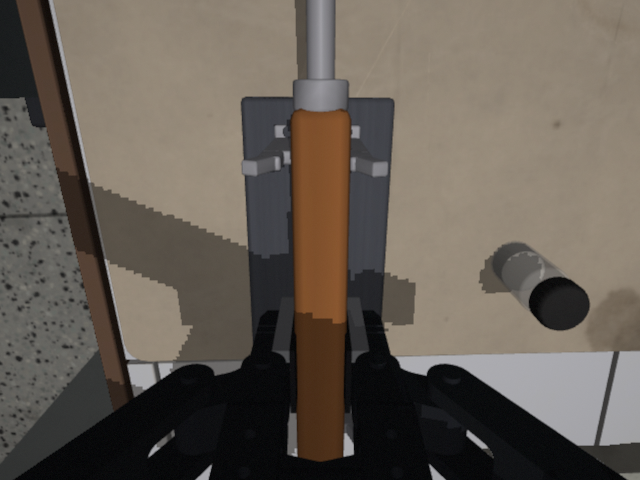

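The handle sits centred over the front fork's tines (245–387 px, handle 293–350). I'll lower it.

Call:
{"op": "send_rows", "data": {"motion": [[[255,-0.05,-0.05,-0.6,0,-0.003,0],[255,0,0,-0.6,0,0.002,0],[255,0,0,-0.5,0,0.002,0],[255,0,0,-0.3,0,0,0]]]}}

```text
time_s: 19.1
position: [0.4364, -0.2043, 0.0414]
eef_rot: [-1.669, 1.563, 3.007]
contact_force: [-0.1, -0.7, -1.1]
finger_gap: 0.169
```

```bash
python3 st.py -.038
```

```text
t 19.10 p [ 0.4364 -0.2043  0.0414] rotleft [-0.001  -0.0072 -0.0022] F [-0.1362 -0.7435 -1.1253] M [-0.0478 -0.0425 -0.0471] gap 0.169 q [-0.5422  0.0025  1.9864 -0.0032  1.1594 -0.5051]
```

Call:
{"op": "send_rows", "data": {"motion": [[[255,0,-0.05,-0.2,0,-0.007,0],[255,0,-0.05,-0.2,0,0,0],[255,0,0,-0.1,0,0,0]]]}}

```text
time_s: 19.35
position: [0.4364, -0.2049, 0.0374]
eef_rot: [-2.872, 1.569, 1.805]
contact_force: [-10.3, 6.1, 19.1]
finger_gap: 0.175
```

```bash
python3 st.py -.038
```

```text
t 19.35 p [ 0.4364 -0.2049  0.0374] rotleft [-0.0022 -0.0005 -0.0026] F [-10.3399   6.0513  19.138 ] M [ 0.7859  1.5703 -0.0009] gap 0.175 q [-0.5466  0.0044  1.993   0.0017  1.1459 -0.5119]
```

Call:
{"op": "send_rows", "data": {"motion": [[[255,0,0,0.05,0,0,0],[190,0,0,0,0,0,0],[150,0,0,0,0,0,0],[100,0,0,0,0,0,0],[50,0,0,0,0,0,0],[50,0,0,0,0,0,0],[50,0,0,0,0,0,0]]]}}

```text
time_s: 19.93
position: [0.4383, -0.2065, 0.0401]
eef_rot: [1.528, 1.567, -0.079]
contact_force: [0.1, 0.2, 0.1]
finger_gap: 0.804
```

Call:
{"op": "send_rows", "data": {"motion": [[[50,0,0,1,0,0,0],[50,0,0,2,0,0,0],[50,0,0,3,0,0,0],[0,0,0,4,0,0,0],[0,-1,0,4,0,0,0],[0,-2,-1,3,0,0,0],[0,-3,-2,2,0,0,0],[0,-2,-2,0,0,0,0],[0,0,0,0,0,0,0],[0,0,0,0,0,0,0]]]}}

```text
time_s: 20.77
position: [0.3515, -0.2552, 0.2452]
eef_rot: [0.757, 1.565, -0.847]
contact_force: [1.2, -0.1, -0.3]
finger_gap: 1.002
```

```bash
python3 -c "
from st import *
st(-.038)
for n in ['scene','top','wrist']: snap(n,n+'13')
b=cv2.imread('pics/top13.png');cv2.imwrite('pics/c13t.png',cv2.resize(b[130:320,100:420],None,fx=2.5,fy=2.5,interpolation=cv2.INTER_CUBIC))
"
```

```text
t 20.77 p [ 0.3515 -0.2552  0.2452] rotleft [ 0.0042  0.0037 -0.005 ] F [ 1.1708 -0.1188 -0.2535] M [ 0.0432  0.0316 -0.0028] gap 1.002 q [-0.7455 -0.3446  1.9044 -0.0006  1.5762 -0.7125]
```

View pics/c13t.png

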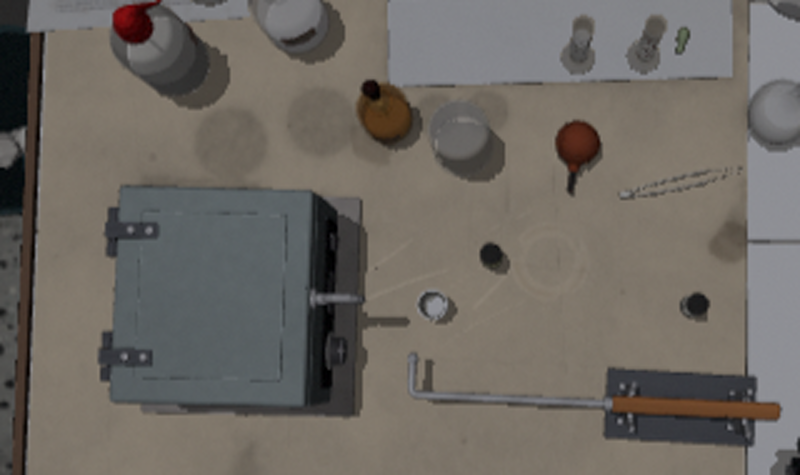

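View pics/scene13.png

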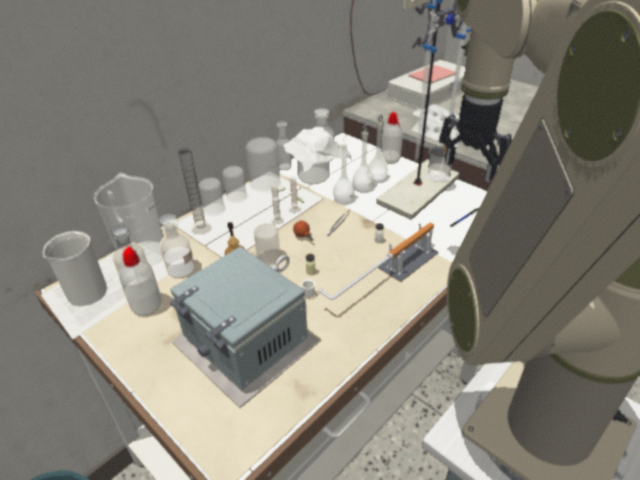

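View pics/wrist13.png

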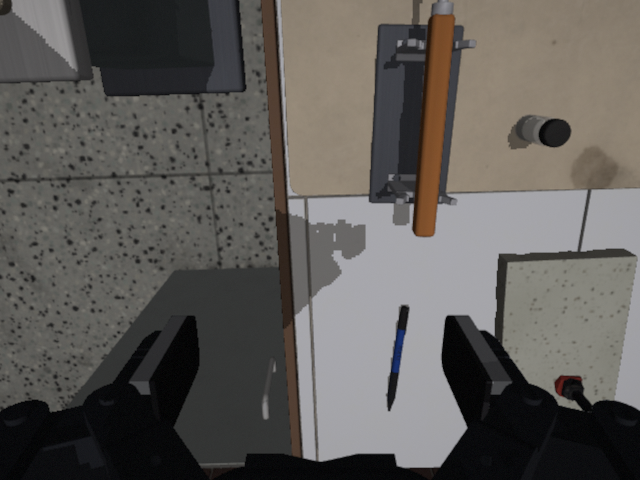

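```bash
python3 -c "
from st import *
for n in ('top','scene'):
    a=cv2.imread('pics/%s0.png'%n);b=cv2.imread('pics/%s13.png'%n)
    d=cv2.absdiff(cv2.GaussianBlur(a,(5,5),0),cv2.GaussianBlur(b,(5,5),0)).max(2)
    m=(d>25).astype(np.uint8);k,l,s,c=cv2.connectedComponentsWithStats(m)
    print(n,[tuple(x) for x in s[1:] if x[4]>15])
print(workorder.job_done()); st()
"
```

```text
top [(np.int32(83), np.int32(190), np.int32(26), np.int32(26), np.int32(499)), (np.int32(81), np.int32(196), np.int32(71), np.int32(98), np.int32(4000)), (np.int32(148), np.int32(204), np.int32(5), np.int32(8), np.int32(22)), (np.int32(150), np.int32(207), np.int32(77), np.int32(84), np.int32(4223)), (np.int32(166), np.int32(208), np.int32(46), np.int32(11), np.int32(387)), (np.int32(162), np.int32(219), np.int32(51), np.int32(59), np.int32(817)), (np.int32(244), np.int32(223), np.int32(3), np.int32(30), np.int32(59)), (np.int32(145), np.int32(234), np.int32(4), np.int32(28), np.int32(82)), (np.int32(327), np.int32(238), np.int32(19), np.int32(20), np.int32(193)), (np.int32(225), np.int32(247), np.int32(17), np.int32(5), np.int32(65)), (np.int32(88), np.int32(254), np.int32(4), np.int32(13), np.int32(45)), (np.int32(244), np.int32(254), np.int32(20), np.int32(8), np.int32(87)), (np.int32(145), np.int32(263), np.int32(4), np.int32(6), np.int32(22)), (np.int32(143), np.int32(277), np.int32(5), np.int32(5), np.int32(19)), (np.int32(243), np.int32(279), np.int32(2), np.int32(15), np.int3
[... 3411 characters left out ...]
06)), (np.int32(530), np.int32(327), np.int32(23), np.int32(32), np.int32(313)), (np.int32(308), np.int32(330), np.int32(13), np.int32(11), np.int32(36)), (np.int32(186), np.int32(342), np.int32(71), np.int32(67), np.int32(975)), (np.int32(557), np.int32(355), np.int32(16), np.int32(11), np.int32(35)), (np.int32(462), np.int32(361), np.int32(63), np.int32(32), np.int32(1376)), (np.int32(625), np.int32(396), np.int32(9), np.int32(11), np.int32(62)), (np.int32(454), np.int32(404), np.int32(186), np.int32(76), np.int32(5519)), (np.int32(635), np.int32(411), np.int32(5), np.int32(9), np.int32(32))]
the job is handed in; nothing more can be done
None
the job is handed in; nothing more can be done
```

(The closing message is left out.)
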